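# Load the bake-out oven with power modules

## Task

Load the bake-out oven: put the pull hook into the finger hole of the oven's tray and draw the tray all the way out with it, then lay the hook back on its cradle. Next set every finned power module upright and flat on the tray floor, none on top of another or on the rim, push the tray fully home, and only then turn the selector on top of the oven to the long bar mark. Leave the tape roll and the tin where they are.

Things in the scene. Friction and masses are not known exactly. Their poses are not given: they have to be found in the camera images.
- oven: Low bake-out oven: fixed grey box 230 deep (x), 190 wide (y), 85 mm high; origin under its middle. Its front with the tray opening faces its own -x (the front face is at x = -115 mm); the selector is on top.
- tray_floor (a point): Centre of the inner floor of the oven's tray, 24 mm above the bench; moves with the tray. x points into the oven (drawn out along -x), z up. Floor 196 (x) by 130 (y) mm; side and rear rims 10 mm high; front panel 6 mm thick, 150 wide, inner face at x = -98, top 48 mm above the floor. Four modules fit two by two, lengths along x. Fully out, its whole floor is outside the oven, its rear edge at the oven front.
- tray_hole (a point): Centre of the square finger hole (26 x 26 mm), at the upper face of the flat 5 mm thick tab (52 wide, 42 long) that stands out level from the tray's front panel; 45 mm above the bench, at x = -123 mm from tray_floor. The tab's front edge is 23 mm beyond the hole's centre. Moves with the tray; axes as tray_floor.
- tray (a joint): How far the tray is drawn out, m: 0 fully home (stop), 0.205 fully out (stop). Slides with about 2 N of friction and stays where it is left.
- selector (a joint): Selector knob on top of the oven, rad: grows clockwise seen from above, 0 to 2.1 between stops. White marks on the black dial plate: small square dots at 0, 0.7 and 2.1, and one long bar mark (20 mm) at 1.4. Turns with about 0.05 N m and stays where it is left.
- selector_grip (a point): On the knob's axis near the middle of its upright grip bar (46 long, 12 wide; top 11 mm above this point, bottom 14 mm below it, on a round skirt 52 mm across); 107 mm above the bench. x points along the bar to its pointer end (white line), z up; turns with the knob.
- hook_grip (a point): Centre of the handle of the pull hook: square wooden handle 110 x 22 x 22 mm, from whose end an 8 mm steel rod runs straight on and is bent down at its tip; 120 g. x along the handle to the rod, z up (tip points to -z). It starts level on its cradle, centre 66 mm above the bench; take it across its 22 mm between the cradle's posts.
- hook_tip (a point): Lower end of the bent tip of the pull hook, 115 mm ahead of (x) and 49 mm below the handle's centre; the upright part of the rod is 8 mm thick.
- cradle_rest (a point): Where the handle's centre lies when the hook is on its cradle: fixed black base 130 x 60 mm with two notched posts (10 thick, 50 wide) 40 mm before and behind the middle. The notches are 36 mm wide and 12 deep, their floor 55 mm above the bench, 11 mm below this point. x along the handle towards the rod, z up.
- heat_tape_mid (a point): roll of orange tape lying flat, 58 mm across, 16 high, bystander: leave alone; this point is 8 mm up its axis
- tip_tin_mid (a point): small round white tin, 50 mm across, 24 high, bystander: leave alone; this point is its centre
- module_1_mid (a point): Centre of a finned power module, 19 mm above its underside: green board and black block, together 84 x 46 x 12 mm, and on top an aluminium heatsink 78 long, 26 wide, 12 to 38 mm above the underside; about 160 g. x along its length, y across, z up. Take it by the heatsink across its 26 mm. May be absent.
- module_2_mid (a point): Centre of a finned power module, 19 mm above its underside: green board and black block, together 84 x 46 x 12 mm, and on top an aluminium heatsink 78 long, 26 wide, 12 to 38 mm above the underside; about 160 g. x along its length, y across, z up. Take it by the heatsink across its 26 mm. May be absent.
- module_3_mid (a point): Centre of a finned power module, 19 mm above its underside: green board and black block, together 84 x 46 x 12 mm, and on top an aluminium heatsink 78 long, 26 wide, 12 to 38 mm above the underside; about 160 g. x along its length, y across, z up. Take it by the heatsink across its 26 mm. May be absent.
- module_4_mid (a point): Centre of a finned power module, 19 mm above its underside: green board and black block, together 84 x 46 x 12 mm, and on top an aluminium heatsink 78 long, 26 wide, 12 to 38 mm above the underside; about 160 g. x along its length, y across, z up. Take it by the heatsink across its 26 mm. May be absent.
Mind the look-alikes: they are no part of the job. Leave any orange or pink look-alike of the part that bears module_4_mid alone.

How it is judged (in metres and radians):
On the way, in this order (a step that is already met when the one before it is completed fails the run):
1. the hook's tip is in the finger hole with the tray still in (horizontal distance between hook_tip and tray_hole below 0.017 m and z of hook_tip in the frame of tray_hole below -0.006 m and value of joint tray below 0.04 m), for 0.05 s.
2. the tray is drawn out at least 185 of 205 mm with the hook in its hole (horizontal distance between hook_tip and tray_hole below 0.017 m and z of hook_tip in the frame of tray_hole below -0.006 m and value of joint tray above 0.185 m), for 0.1 s.
3. the hook lies back on its cradle, tray still out (distance between hook_grip and cradle_rest below 0.025 m and angle between hook_grip's own z axis and vertical below 0.15 rad and value of joint tray above 0.185 m), for 0.2 s.
4. every module lies flat in the drawn-out tray (value of joint tray above 0.185 m and x of module_1_mid in the frame of tray_floor between -0.075 and 0.075 m and y of module_1_mid in the frame of tray_floor between -0.05 and 0.05 m and z of module_1_mid in the frame of tray_floor between 0.01 and 0.027 m and angle between each of module_1_mid, module_2_mid, module_3_mid, module_4_mid's own z axis and vertical below 0.12 rad and x of module_2_mid in the frame of tray_floor between -0.075 and 0.075 m and y of module_2_mid in the frame of tray_floor between -0.05 and 0.05 m and z of module_2_mid in the frame of tray_floor between 0.01 and 0.027 m and x of module_3_mid in the frame of tray_floor between -0.075 and 0.075 m and y of module_3_mid in the frame of tray_floor between -0.05 and 0.05 m and z of module_3_mid in the frame of tray_floor between 0.01 and 0.027 m and x of module_4_mid in the frame of tray_floor between -0.075 and 0.075 m and y of module_4_mid in the frame of tray_floor between -0.05 and 0.05 m and z of module_4_mid in the frame of tray_floor between 0.01 and 0.027 m), for 0.2 s.
5. the tray is pushed home with the modules in it (value of joint tray below 0.006 m and x of module_1_mid in the frame of tray_floor between -0.075 and 0.075 m and y of module_1_mid in the frame of tray_floor between -0.05 and 0.05 m and z of module_1_mid in the frame of tray_floor between 0.01 and 0.027 m and angle between each of module_1_mid, module_2_mid, module_3_mid, module_4_mid's own z axis and vertical below 0.12 rad and x of module_2_mid in the frame of tray_floor between -0.075 and 0.075 m and y of module_2_mid in the frame of tray_floor between -0.05 and 0.05 m and z of module_2_mid in the frame of tray_floor between 0.01 and 0.027 m and x of module_3_mid in the frame of tray_floor between -0.075 and 0.075 m and y of module_3_mid in the frame of tray_floor between -0.05 and 0.05 m and z of module_3_mid in the frame of tray_floor between 0.01 and 0.027 m and x of module_4_mid in the frame of tray_floor between -0.075 and 0.075 m and y of module_4_mid in the frame of tray_floor between -0.05 and 0.05 m and z of module_4_mid in the frame of tray_floor between 0.01 and 0.027 m), for 0.2 s.
6. the selector is turned to the long bar mark (value of joint selector between 1.25 and 1.55 rad and value of joint tray below 0.006 m), for 0.2 s.
At the end, for the whole second after the job is handed in: Tray home within 6 mm, selector within 0.15 rad of the long bar mark (1.4), every module flat on the tray floor inside its rims and at rest (tilt under 0.12 rad, none stacked), hook level on its cradle within 25 mm of its rest (all of step 6 and x of module_1_mid in the frame of tray_floor between -0.075 and 0.075 m and y of module_1_mid in the frame of tray_floor between -0.05 and 0.05 m and z of module_1_mid in the frame of tray_floor between 0.01 and 0.027 m and angle between each of module_1_mid, module_2_mid, module_3_mid, module_4_mid's own z axis and vertical below 0.12 rad and x of module_2_mid in the frame of tray_floor between -0.075 and 0.075 m and y of module_2_mid in the frame of tray_floor between -0.05 and 0.05 m and z of module_2_mid in the frame of tray_floor between 0.01 and 0.027 m and x of module_3_mid in the frame of tray_floor between -0.075 and 0.075 m and y of module_3_mid in the frame of tray_floor between -0.05 and 0.05 m and z of module_3_mid in the frame of tray_floor between 0.01 and 0.027 m and x of module_4_mid in the frame of tray_floor between -0.075 and 0.075 m and y of module_4_mid in the frame of tray_floor between -0.05 and 0.05 m and z of module_4_mid in the frame of tray_floor between 0.01 and 0.027 m and distance between hook_grip and cradle_rest below 0.025 m and angle between hook_grip's own z axis and vertical below 0.15 rad and linear speed of each of hook, module_1, module_2, module_3, module_4 below 0.02 m/s); the robot touches nothing.
It fails at once if the tape roll or the tin is displaced by more than 30 mm (distance of any of heat_tape_mid, tip_tin_mid from where it was at the start of the episode above 0.03 m).
Of module_1, module_2, module_3, module_4 only 3 to 4 are there at a start; the rules pass over those that are not, and their reading is None.
At some moment in a run one of module_1, module_2, module_3, module_4 may be knocked a few centimetres aside while the robot is not near it.
It also fails if it takes over 200 s, if anything falls off the work surface, if the arm or the gripper's body presses on something with over 40 N, if the wrist force passes 120 N, or if a joint passes its speed limit or range.

## Robot

A 6-joint arm with a two-finger parallel gripper is mounted at the origin on a cart in front of the work surface, level with it; the furniture and walls round the work are solid. World frame = base frame: x ahead of the robot, y to its left, z up, the work surface at z = 0. Lengths are in mm, angles in rad, forces in N, time in s.
With the tool pointing down it reaches from about 350 to 875 mm from the base axis. Payload 4.2 kg.
Tool frame: the origin (TCP) lies midway between the tips of the shut fingers; the grasp point (between the pads) lies 19 mm behind it; z points along the fingers, y is the direction in which the jaws open and shut (so a half turn about z gives the same grasp; the last joint's range is limited). The gripper opens to 85 mm and grips with 20 to 120 N. Pads are 22 mm wide; open, the fingers measure 114 mm over their backs; the gripper's body (76 mm by 85 mm) begins 54 mm behind the grasp point. The pads swing forward as they close: fully open they stand 13 mm farther back than shut.
Start: joints at [-1.039, 0.385, 0.008, 0, -1.194, -0.259], TCP at [168.41, -601.862, 231.312] pointing down, gripper open.
Joint ranges: [-3.14, 3.14], [-1.21, 2.06], [-1.07, 1.41], [-3.16, 2.05], [-2.99, -0.16], [-3.1, 3.1]. Speed limits (rad/s): [2.79, 2.79, 3.14, 3.14, 3.14, 3.14].

## Interface

Orientations are given as a unit quaternion [x, y, z, w].
In Python, from bench import arm gives the robot as it stands.
- The arm moves only by the tool send_rows, never from a script. Its arguments are lists of equal length, an entry for each row: "translation": the shift along the tool's x, y, z in mm, a list of three; "dr": the turn, a rotation vector about the tool's x, y, z in degrees, a list of three; "grip": the finger opening in mm, from 0 to 85.4. In form: {"translation": [[dx, dy, dz], ...], "dr": [[ax, ay, az], ...], "grip": [grip, ...]}. A call has exactly 5 rows; each row shifts and turns the commanded pose from where the row before left it, along the tool's axes as they then stand; what a row does not reach is not made up. A row lasts 1/8 s, in which the tool goes at most 62.5 mm and 10.7 degrees, less where a joint would pass 70% of its speed; a pose out of reach is approached as far as the arm can. A call with a gripper value outside its range is refused whole. The fingers move at their own pace and stop on an object; the grip force is fixed at half the most. Time passes only in rows, so rows that do not move let the fingers close, or fill a call up. It gives the time, the measured TCP pose, the force and the opening at its end, in the units of the state.
- arm.read_state(): the state, without advancing time (a new reading comes with each control period).
- arm.get_image(name): name is "side" or "top"; returns the picture (400x640x3 uint8, red, green, blue); there is no depth.
- arm.camera_info(name): a dict with "fx", "fy", "cx", "cy" (pixels), "D" ([k1, k2, p1, p2, k3] as OpenCV has them; the pictures are not rectified), "cam_to_world" (4x4, takes a point from camera to world coordinates). Camera axes: x right, y down, z forward; pixel columns grow to the right and rows downward; lengths in mm; the calibration is good to about 2 mm. A picture is of the moment at which its call begins. camera_info takes no time and is no camera call.
- arm.job_done(): hands the job in, once; it reports no verdict.
Trained networks look in the newest picture that a camera, given by its name, has taken for a name from the list of things; names that differ only in an ending like _2 or _b are one class to them, and where a whole thing is asked for, a point or a joint stands for the part that bears it (a point fixed in the world has none). Each returns a list of dicts, best first, with "confidence" (0 to 1); they miss things now and then, are a little off and sometimes report something else, mostly with a low value. They report only what shows in the picture. A call takes as long as a camera call. They do not tell look-alikes from the thing itself.
- arm.search_frame(thing, camera): "xyz" ([x, y, z] in mm, in world coordinates, good to about 4 mm: the middle of the surface that is visible of it).
- arm.place_of(thing, camera): "xyz" ([x, y, z] in mm, in world coordinates, good to about 4 mm: a listed point, or the origin of a listed thing).
The state is a dict: "clock": time; "joints": joint angles; "joint_vel": joint speeds; "joint_efforts": joint torques, N m; "position": TCP position; "ee_rot": TCP orientation; "contact_force": force on the tool from outside, world axes, zero at the start; "wrist_torque": the same for the moment, N m; "gripper_width": finger opening in mm.
Only numpy, scipy, OpenCV 4.12 (cv2) and the standard library are available. Lean on these libraries where they do the work, as an engineer would, in place of code of your own. Each camera call takes 0.05 s, during which the arm holds its last target.

## Working session

There is one attempt and no reset: what is moved stays moved. The work goes in short steps, Python scripts to look and compute and a tool call to move; the robot and the scene stay as the last step left them, time stands still between calls to the robot, and variables do not carry over. Pictures are saved under pics/ and viewed, and the job is handed in when it is done.

Besides the shell and the picture viewer there is one more tool, called after "Call:" by a JSON object that holds its "op" and its "data", one argument or row to a line. send_rows: Moves the arm, as the interface text tells. Its arguments: {"type":"object","properties":{"translation":{"type":"array"},"dr":{"type":"array"},"grip":{"type":"array"}},"required":["translation","dr","grip"]}

```bash
ls; mkdir -p pics
python3 - <<'E'
from bench import arm
import cv2
print(arm.read_state())
for n in("side","top"):
    im=arm.get_image(n); cv2.imwrite(f"pics/{n}0.png",im[:,:,::-1]); print(n,arm.camera_info(n))
E
```

```text
pics
{'clock': 0.0, 'joints': array([-1.03942155e+00,  3.85560270e-01,  6.63196837e-03, -5.08634994e-04,
       -1.19401388e+00, -2.58587973e-01]), 'joint_vel': array([ 0.00150833,  0.00025443,  0.00030873, -0.00167235,  0.00049362,
        0.00049495]), 'joint_efforts': array([-3.98470847e-04, -3.92286837e+01,  1.88399130e+01,  4.18635160e+00,
       -4.74380751e-03,  1.94896600e-06]), 'position': array([ 168.23998753, -601.32095063,  230.2203257 ]), 'ee_rot': array([-1.35877867e-01,  9.90724986e-01,  1.08127299e-03, -1.94676012e-04]), 'contact_force': array([ 1.23430986, -0.25522501,  0.48473241]), 'wrist_torque': array([0.03522528, 0.01225284, 0.01898636]), 'gripper_width': 85.39755405438207}
side {'fx': 394.8565367268866, 'fy': 394.8565367268866, 'cx': 320.5521823620254, 'cy': 198.46088858057726, 'D': array([0.00260543, 0.        , 0.        , 0.        , 0.        ]), 'cam_to_world': array([[-9.71442286e-01, -1.28219566e-01,  1.99648760e-01,
         3.28178884e+02],
       [-2.37028207e-01,  5.62843110e-01, -7.91849268e-01,
         8.42197519e+02],
       [-1.08403592e-02, -8.16558251e-01, -5.77161251e-01,
         7.60660093e+02],
       [ 0.00000000e+00,  0.00000000e+00,  0.00000000e+00,
         1.00000000e+00]])}
top {'fx': 427.5076719465379, 'fy': 427.5076719465379, 'cx': 316.9302682641712, 'cy': 194.19861647732802, 'D': array([0.01890716, 0.        , 0.        , 0.        , 0.        ]), 'cam_to_world': array([[-2.59347854e-02, -9.96540426e-01,  7.89592684e-02,
         4.20732710e+02],
       [-9.99590184e-01,  2.68093504e-02,  1.00361195e-02,
        -3.86317074e+01],
       [-1.21182455e-02, -7.86666250e-02, -9.96827322e-01,
         1.41580497e+03],
       [ 0.00000000e+00,  0.00000000e+00,  0.00000000e+00,
         1.00000000e+00]])}
```

View pics/side0.png

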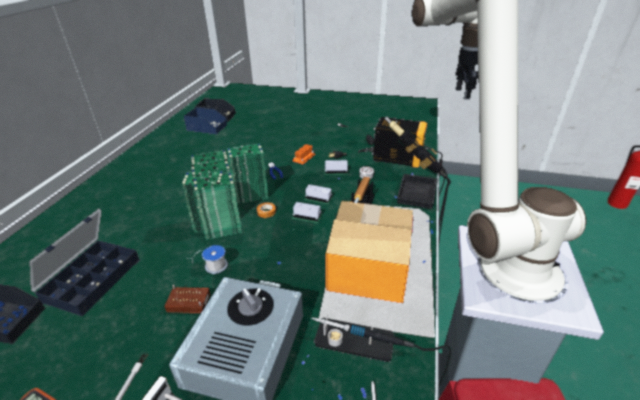

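View pics/top0.png

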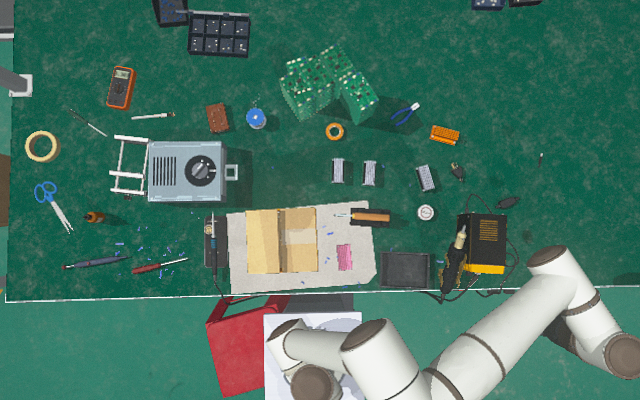

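Run:
```python
from bench import arm
import numpy as np
np.set_printoptions(precision=1,suppress=True)
for t in ["oven","tray_hole","tray_floor","selector_grip","hook_grip","hook_tip","cradle_rest","module_1_mid","heat_tape_mid","tip_tin_mid"]:
  for c in("top","side"):
    r=arm.place_of(t,c); print(t,c,[(np.array(d["xyz"]).round(1).tolist(),round(d["confidence"],2)) for d in r])
print(arm.read_state()["clock"])
```

```text
oven top [([615.5, 391.0, 0.7], 0.89)]
oven side [([614.5, 385.4, 1.0], 0.96)]
tray_hole top [([613.1, 250.1, 44.4], 0.73)]
tray_hole side [([613.7, 254.7, 44.2], 0.5)]
tray_floor top []
tray_floor side []
selector_grip top [([612.8, 337.1, 104.7], 0.52)]
selector_grip side [([611.4, 338.0, 106.5], 0.94)]
hook_grip top [([454.4, -195.3, 67.2], 0.65)]
hook_grip side [([579.6, -383.0, 21.5], 0.6), ([455.2, -199.4, 64.4], 0.56)]
hook_tip top [([612.0, 250.7, 42.4], 0.25), ([578.7, -382.2, 20.2], 0.17)]
hook_tip side []
cradle_rest top [([615.0, -97.0, 16.4], 0.2)]
cradle_rest side [([453.7, -198.2, 68.0], 0.74)]
module_1_mid top [([576.4, -381.8, 20.5], 0.61)]
module_1_mid side [([580.1, -384.4, 21.3], 0.82)]
heat_tape_mid top []
heat_tape_mid side [([746.6, -93.0, 9.3], 0.52)]
tip_tin_mid top [([466.1, -382.2, 9.1], 0.76)]
tip_tin_mid side [([466.0, -377.7, 15.1], 0.56)]
1.1
```

```bash
cat > h.py <<'E'
from bench import arm
import numpy as np, cv2
from scipy.spatial.transform import Rotation as R
np.set_printoptions(precision=1,suppress=True)
def cam(n):
    i=arm.camera_info(n); K=np.array([[i["fx"],0,i["cx"]],[0,i["fy"],i["cy"]],[0,0,1]]); return K,np.array(i["D"]),np.array(i["cam_to_world"])
def ray(n,uv,z):
    K,D,T=cam(n); uv=np.array(uv,float).reshape(-1,1,2)
    p=cv2.undistortPoints(uv,K,D)[:,0]; d=np.c_[p,np.ones(len(p))]@T[:3,:3].T
    return T[:3,3]+d*((z-T[2,3])/d[:,2])[:,None]
def proj(n,P):
    K,D,T=cam(n); Ti=np.linalg.inv(T); P=np.array(P,float).reshape(-1,3)
    return cv2.projectPoints(P,cv2.Rodrigues(Ti[:3,:3])[0],Ti[:3,3],K,D)[0][:,0]
def crop(n,name,x0,y0,x1,y1,s):
    im=arm.get_image(n)[y0:y1,x0:x1,::-1]; cv2.imwrite(f"pics/{name}.png",cv2.resize(im,None,fx=s,fy=s,interpolation=cv2.INTER_CUBIC))
def st():
    s=arm.read_state(); print("t",round(s["clock"],2),"pos",s["position"],"rotm",R.from_quat(s["ee_rot"]).as_matrix().round(3).tolist(),"F",s["contact_force"],"w",s["gripper_width"]); return s
def tool(dw):
    s=arm.read_state(); return R.from_quat(s["ee_rot"]).inv().apply(dw)
E
python3 - <<'E'
from h import *
crop("top","t1",310,100,510,300,4-1)
crop("top","t1b",120,120,320,270,4)
crop("side","s1",260,130,440,290,4)
for n in("top","side"):
  im=arm.get_image(n)
E
```

```text
(no output)
```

View pics/t1.png

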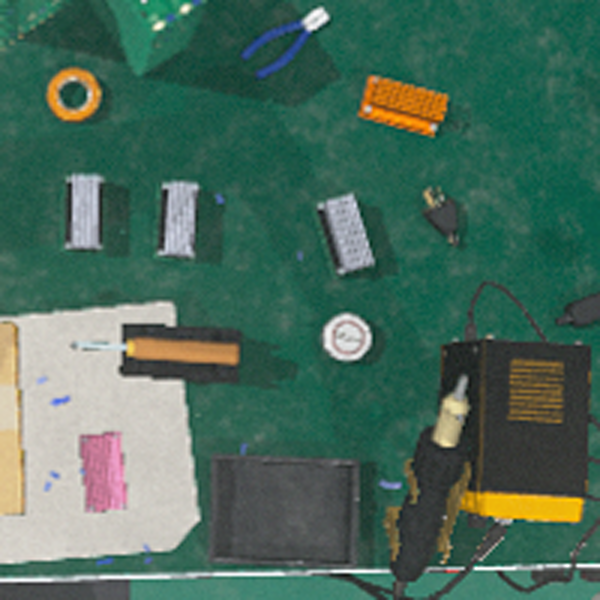

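View pics/t1b.png

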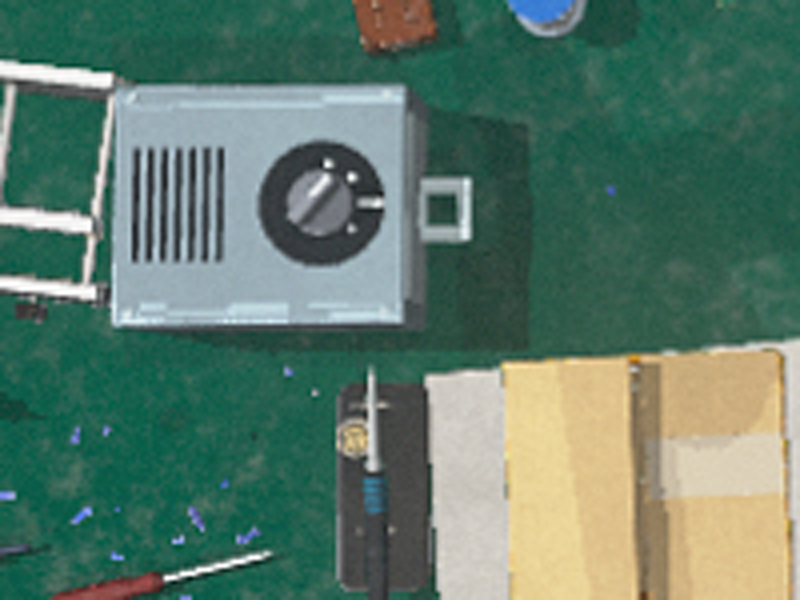

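View pics/s1.png

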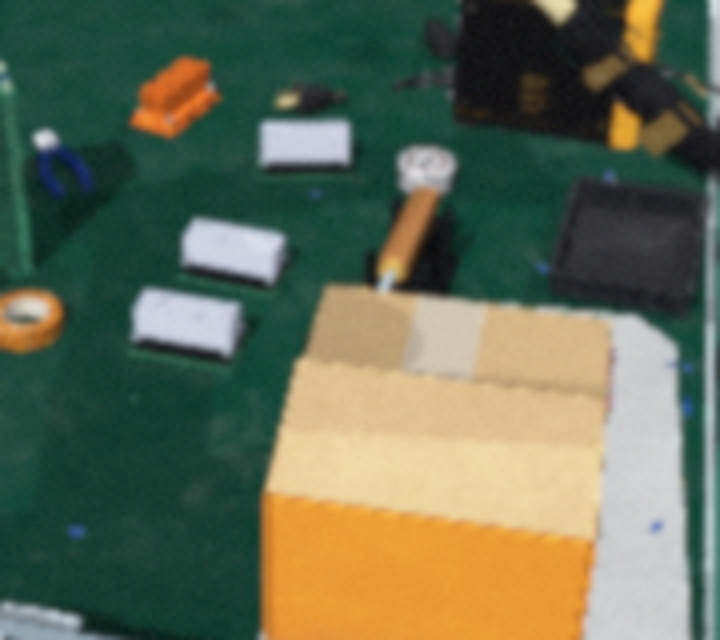

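Run:
```python
from h import *
def tri(uvt,uvs):
    ps=[];ds=[]
    for n,uv in(("top",uvt),("side",uvs)):
        a=ray(n,[uv],0)[0];c=cam(n)[2][:3,3];d=(a-c)/np.linalg.norm(a-c);ps.append(c);ds.append(d)
    A=sum(np.eye(3)-np.outer(d,d) for d in ds);b=sum((np.eye(3)-np.outer(d,d))@p for p,d in zip(ps,ds))
    return np.linalg.solve(A,b)
print("box corner",tri((246,211),(326,253)))
im=arm.get_image("top"); hsv=cv2.cvtColor(im,cv2.COLOR_RGB2HSV)
# handle
def rects(mask,x0,y0,x1,y1,z,mina=40):
    m=np.zeros_like(mask);m[y0:y1,x0:x1]=mask[y0:y1,x0:x1]
    for c in cv2.findContours(m,cv2.RETR_EXTERNAL,cv2.CHAIN_APPROX_NONE)[0]:
        if cv2.contourArea(c)<mina: continue
        r=cv2.minAreaRect(c); b=cv2.boxPoints(r); P=ray("top",b,z)[:,:2]
        e1=P[1]-P[0];e2=P[2]-P[1]; l=e1 if np.linalg.norm(e1)>np.linalg.norm(e2) else e2
        print("px",np.array(r[0]),"ctr",P.mean(0),"sz",np.linalg.norm(e1),np.linalg.norm(e2),"ang",np.degrees(np.arctan2(l[1],l[0]))%180)
h,s,v=[hsv[:,:,i].astype(int) for i in range(3)]
print("handle");rects(((h<25)&(s>90)&(v>80)).astype(np.uint8)*255,350,205,395,228,77)
print("modules");rects(((s<70)&(v>120)).astype(np.uint8)*255,325,150,445,200,38)
print("tab");rects(((s<75)&(v>120)).astype(np.uint8)*255,225,155,245,190,45)
print("oven");rects(((h>85)&(h<115)&(s<90)&(v>110)).astype(np.uint8)*255,140,130,228,210,85,500)
print(hsv[171,339],hsv[217,370],hsv[180,160])
for n in ("top","side","top","side"):
    arm.get_image(n)
    r=arm.place_of("module_1_mid",n)+arm.search_frame("module_1_mid",n); print(n,[(np.array(d["xyz"]),round(d["confidence"],2)) for d in r])
    for t in("hook_grip","tray_hole","selector_grip"):
      r=arm.place_of(t,n); print(n,t,[(np.array(d["xyz"]),round(d["confidence"],2)) for d in r])
```

```text
box corner [479.5 189.1 132.6]
handle
px [370.5 216.4] ctr [ 452.9 -190.6] sz 23.376810064449806 116.57132795141845 ang 84.40536965114894
modules
px [424.9 177.2] ctr [ 575.7 -374.8] sz 40.911140543616135 79.91589112632295 ang 13.174633181079543
px [369.1 172.2] ctr [ 596.7 -195.5] sz 80.78571840918221 39.00364940416129 ang 173.1169546330927
px [337.5 170. ] ctr [606.8 -93.6] sz 79.98334866358219 38.96595101413817 ang 175.89416339095766
tab
px [231. 172.] ctr [608.8 251.2] sz 38.9177514191724 52.13575987271487 ang 179.3369945230474
oven
px [185.  170.5] ctr [612.5 387.2] sz 240.16309444047056 193.0957078799579 ang 88.4546205281094
[112  23 203] [ 15 149 206] [110  38  60]
top [(array([ 579.1, -379.4,   18. ]), 0.74), (array([ 574.2, -377.8,   30.1]), 0.81)]
top hook_grip [(array([ 450.3, -198.4,   68.8]), 0.64)]
top tray_hole [(array([611.5, 253.6,  44.7]), 0.9)]
top selector_grip [(array([613.4, 336.9, 105.6]), 0.74)]
side [(array([ 577.9, -384.7,   20.1]), 0.51), (array([ 580.1, -369.8,   20.9]), 0.51)]
side hook_grip [(array([ 452.4, -199.7,   66.4]), 0.48)]
side tray_hole [(array([612.5, 249.3,  42.9]), 0.63)]
side selector_grip [(array([611.3, 340.8, 104.4]), 0.95)]
top [(array([ 576.5, -380.7,   20.3]), 0.58), (array([ 574.9, -371.4,   27.7]), 0.69)]
top hook_grip [(array([ 454.5, -197.3,   68.5]), 0.66)]
top tray_hole [(array([612.8, 253.7,  44.6]), 0.93)]
top selector_grip [(array([609.9, 337.7, 104.2]), 0.59), (array([ 576.6, -380.5,   19.4]), 0.54)]
side [(array([ 577.6, -383. ,   20.1]), 0.81), (array([ 579.9, -367.9,   19.3]), 0.83), (array([ 437.3, -228.2,   43.1]), 0.33)]
side hook_grip [(array([ 455.8, -197.6,   65.7]), 0.69)]
side tray_hole [(array([611.2, 253.1,  45.1]), 0.57)]
side selector_grip [(array([613.3, 337.1, 106. ]), 0.84)]
```

Run:
```python
from h import *
crop("top","z1",325,150,445,200,6)
crop("side","z2",285,145,355,225,7)
crop("top","z3",175,145,245,195,10)
for t in("module_1_mid","module_2_mid","module_3_mid","module_4_mid"):
  for n in ("top","side"):
    r=arm.search_frame(t,n); print(t,n,[(np.array(d["xyz"]),round(d["confidence"],2)) for d in r])
```

```text
module_1_mid top [(array([ 573.2, -373.8,   29.1]), 0.58), (array([ 452.7, -181.5,   75. ]), 0.55), (array([611.6, -94.3,  12.3]), 0.28)]
module_1_mid side [(array([ 576.7, -370.9,   22.5]), 0.69)]
module_2_mid top [(array([610.9, -94.1,  18.1]), 0.68), (array([ 573.2, -374.5,   27.7]), 0.54)]
module_2_mid side [(array([611.3, -81.4,  23.9]), 0.79)]
module_3_mid top []
module_3_mid side [(array([ 457.8, -176.8,   76.3]), 0.26)]
module_4_mid top [(array([ 716.3, -451.1,   25.3]), 0.84), (array([ 328. , -107.6,   15.6]), 0.76), (array([ 591.4, -194.3,   15.5]), 0.67)]
module_4_mid side [(array([ 594.7, -184.8,   23. ]), 0.8), (array([ 720.3, -436.1,   18.4]), 0.56)]
```

View pics/z1.png

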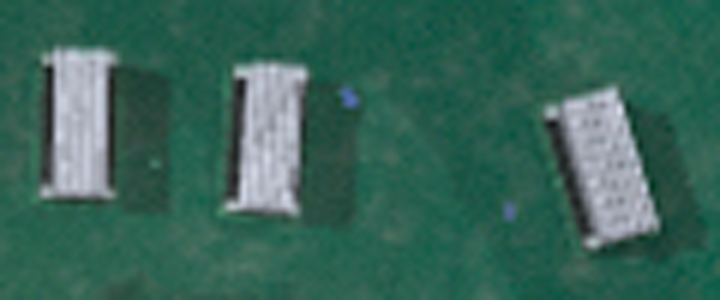

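View pics/z2.png

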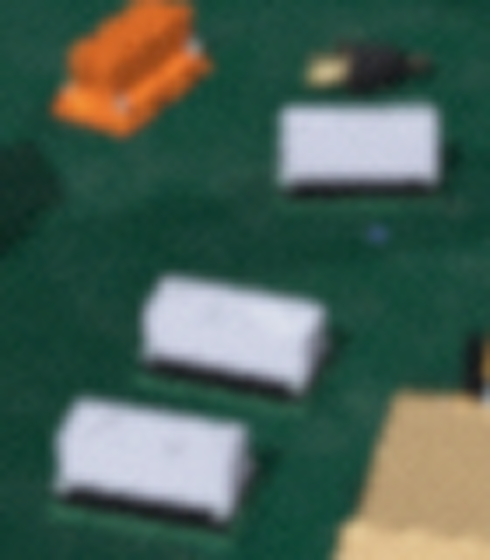

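View pics/z3.png

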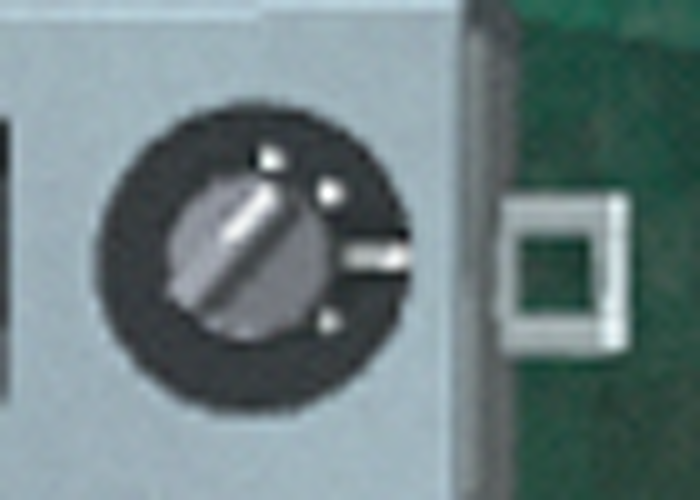

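```bash
cat >> h.py <<'E'
def Rdown(yaw): # tool y at world angle yaw (deg), z down
    a=np.radians(yaw); y=np.array([np.cos(a),np.sin(a),0]); z=np.array([0,0,-1.]); x=np.cross(y,z); return R.from_matrix(np.c_[x,y,z])
def plan(wps,grip,q=1.0,rot=True,pad=True):
    """wps: list of (x,y,z,yaw,nrows)"""
    s=arm.read_state(); p=np.array(s["position"]); r=R.from_quat(s["ee_rot"]); T=[];D=[]
    print("t",round(s["clock"],2),"pos",p,"yaw",round(np.degrees(np.arctan2(*r.as_matrix()[[1,0],1])),1),"w",round(s["gripper_width"],1),"F",s["contact_force"])
    for x,y,z,yaw,n in wps:
        tgt=np.array([x,y,z],float); rt=Rdown(yaw)
        for k in range(n):
            left=n-k
            d=r.inv().apply((tgt-p)/left); d=np.round(d/q)*q
            rv=np.degrees((r.inv()*rt).as_rotvec())/left; rv=np.round(rv*2)/2
            if not rot: rv=rv*0
            if np.linalg.norm(d)>62.5 or np.linalg.norm(rv)>10.7: print("!! limit row",len(T),np.linalg.norm(d),np.linalg.norm(rv))
            T.append((d+0.).round(1).tolist());D.append((rv+0.).round(1).tolist())
            p=p+r.apply(d); r=r*R.from_rotvec(np.radians(rv))
    while len(T)%5: T.append([0,0,0]);D.append([0,0,0])
    for i in range(0,len(T),5): print('{"translation":',T[i:i+5],',\n "dr":',D[i:i+5],', "grip":',[grip]*5,'}')
E
python3 - <<'E'
from h import *
plan([(453,-197,230,174.5,10),(453,-197,90,174.5,4),(453,-197,90,174.5,1)],60)
E
```

```text
t 3.15 pos [ 168.4 -601.9  231.3] yaw 105.6 w 85.4 F [ 1.  -0.1 -0.3]
{"translation": [[-38.0, 31.0, 0.0], [-42.0, 26.0, 0.0], [-45.0, 21.0, 0.0], [-47.0, 16.0, 0.0], [-49.0, 10.0, 0.0]] ,
 "dr": [[0.0, 0.0, -7.0], [0.0, 0.0, -7.0], [0.0, 0.0, -7.0], [0.0, 0.0, -7.0], [0.0, 0.0, -7.0]] , "grip": [60, 60, 60, 60, 60] }
{"translation": [[-49.0, 4.0, 0.0], [-49.0, -2.0, 0.0], [-49.0, -8.0, 0.0], [-48.0, -14.0, 1.0], [-45.0, -20.0, 0.0]] ,
 "dr": [[0.0, 0.0, -7.0], [0.0, 0.0, -6.5], [0.0, 0.0, -7.0], [0.0, 0.0, -6.5], [0.0, 0.0, -7.0]] , "grip": [60, 60, 60, 60, 60] }
{"translation": [[0.0, 0.0, 35.0], [0.0, 0.0, 35.0], [0.0, 0.0, 35.0], [0.0, 0.0, 35.0], [0.0, 0.0, 0.0]] ,
 "dr": [[0.0, 0.0, 0.0], [0.0, 0.0, 0.0], [0.0, 0.0, 0.0], [0.0, 0.0, 0.0], [0.0, 0.0, 0.0]] , "grip": [60, 60, 60, 60, 60] }
```

Call:
{"op": "send_rows", "data": {
  "translation": [
    [-38,31,0],
    [-42,26,0],
    [-45,21,0],
    [-47,16,0],
    [-49,10,0]
  ],
  "dr": [
    [0,0,-7],
    [0,0,-7],
    [0,0,-7],
    [0,0,-7],
    [0,0,-7]
  ],
  "grip": [60,60,60,60,60]
}}

```text
clock: 3.78
position: [311.7, -397.9, 231.6]
ee_rot: [-0.429, 0.903, -0.0, 0.0]
contact_force: [0.7, -0.1, 0.2]
gripper_width: 60.0
```

Call:
{"op": "send_rows", "data": {
  "translation": [
    [-49,4,0],
    [-49,-2,0],
    [-49,-8,0],
    [-48,-14,1],
    [-45,-20,0]
  ],
  "dr": [
    [0,0,-7],
    [0,0,-6.5],
    [0,0,-7],
    [0,0,-6.5],
    [0,0,-7]
  ],
  "grip": [60,60,60,60,60]
}}

```text
clock: 4.4
position: [454.1, -195.8, 230.6]
ee_rot: [-0.675, 0.738, -0.0, 0.0]
contact_force: [1.0, -0.4, 0.3]
gripper_width: 59.8
```

Run:
```python
from h import *
st()
for i in range(3):
  for n in ("top","side"):
    for t in("hook_grip","cradle_rest","hook_tip"):
      arm.get_image(n)
      r=arm.place_of(t,n); print(n,t,[(np.array(d["xyz"]),round(d["confidence"],2)) for d in r])
crop("top","a1",310,100,510,300,3)
crop("side","a1s",260,50,460,250,3)
plan([(453,-197,120,174.5,4),(453,-197,120,174.5,1)],60)
```

```text
t 4.4 pos [ 454.1 -195.8  230.6] rotm [[-0.089, -0.996, 0.001], [-0.996, 0.089, -0.0], [0.0, -0.001, -1.0]] F [ 1.  -0.4  0.3] w 59.84843292341802
top hook_grip [(array([744.3, -90.2,   8.3]), 0.62)]
top cradle_rest []
top hook_tip []
side hook_grip [(array([ 453.9, -199.9,   66.8]), 0.66)]
side cradle_rest [(array([ 456.8, -197.9,   66.6]), 0.65)]
side hook_tip [(array([609.9, 387. ,  -0.6]), 0.29)]
top hook_grip []
top cradle_rest [(array([ 465.6, -376.6,   11.5]), 0.69), (array([ 596. , -202.3,   17. ]), 0.52)]
top hook_tip []
side hook_grip [(array([ 455.2, -199.1,   65. ]), 0.7), (array([612.3, 253. ,  41.6]), 0.3)]
side cradle_rest [(array([ 451.6, -197.3,   66.4]), 0.74)]
side hook_tip [(array([ 598.4, -197.2,   19.8]), 0.23)]
top hook_grip []
top cradle_rest []
top hook_tip []
side hook_grip [(array([ 454.3, -199.6,   66.1]), 0.66)]
side cradle_rest [(array([ 451.8, -198. ,   64.8]), 0.56), (array([611.2, 250.6,  44.3]), 0.47)]
side hook_tip []
t 6.3 pos [ 453.3 -197.3  230.3] yaw 174.6 w 59.7 F [ 0.4 -0.2  0.3]
{"translation": [[0.0, 0.0, 28.0], [0.0, 0.0, 27.0], [0.0, 0.0, 28.0], [0.0, 0.0, 27.0], [0.0, 0.0, 0.0]] ,
 "dr": [[0.0, 0.0, 0.0], [0.0, 0.0, 0.0], [0.0, 0.0, 0.0], [0.0, 0.0, 0.0], [0.0, 0.0, 0.0]] , "grip": [60, 60, 60, 60, 60] }
```

View pics/a1.png

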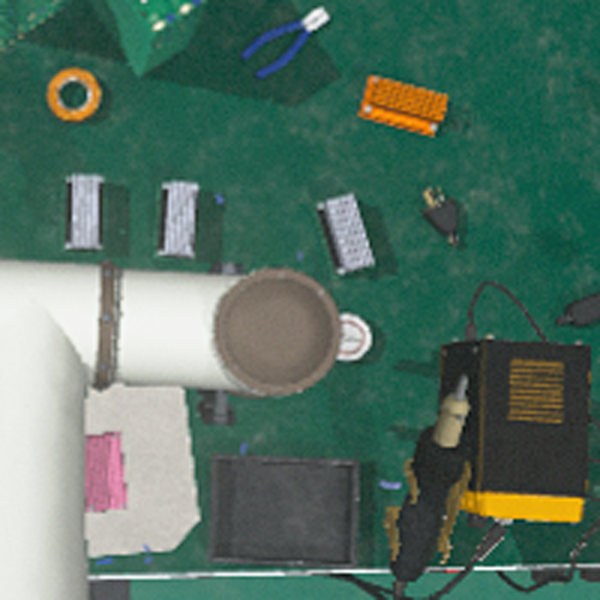

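View pics/a1s.png

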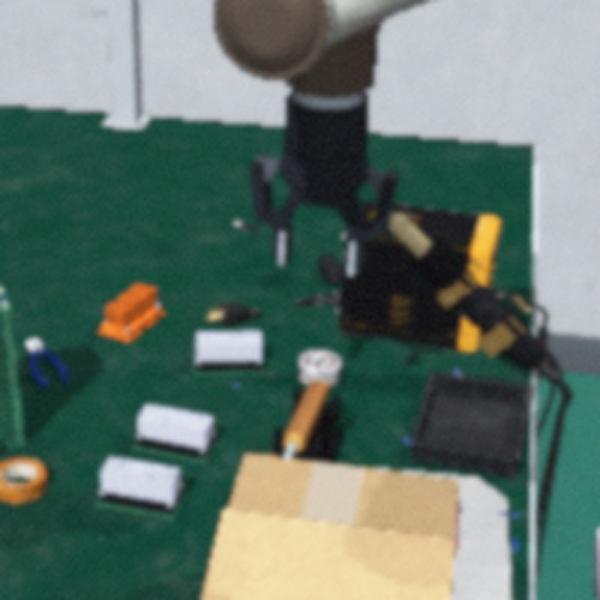

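Call:
{"op": "send_rows", "data": {
  "translation": [
    [1,0,45],
    [0,0,45],
    [0,0,40],
    [0,0,33],
    [0,0,20]
  ],
  "dr": [
    [0,0,0],
    [0,0,0],
    [0,0,0],
    [0,0,0],
    [0,0,0]
  ],
  "grip": [60,60,60,60,60]
}}

```text
clock: 6.92
position: [452.5, -198.2, 45.6]
ee_rot: [-0.673, 0.739, 0.001, -0.001]
contact_force: [0.4, 0.3, -0.2]
gripper_width: 59.9
```

Call:
{"op": "send_rows", "data": {
  "translation": [
    [0,0,0],
    [0,0,0],
    [0,0,0],
    [0,0,0],
    [0,0,0]
  ],
  "dr": [
    [0,0,0],
    [0,0,0],
    [0,0,0],
    [0,0,0],
    [0,0,0]
  ],
  "grip": [10,10,10,10,10]
}}

```text
clock: 7.55
position: [454.0, -198.4, 48.4]
ee_rot: [-0.673, 0.739, -0.001, 0.001]
contact_force: [-0.6, 1.0, 5.6]
gripper_width: 21.1
```

Run:
```python
from h import *
st()
crop("side","a2s",310,120,410,220,6)
```

```text
t 7.55 pos [ 454.  -198.4   48.4] rotm [[-0.093, -0.996, 0.002], [-0.996, 0.093, -0.0], [0.0, -0.002, -1.0]] F [-0.6  1.   5.6] w 21.11058372770468
```

View pics/a2s.png

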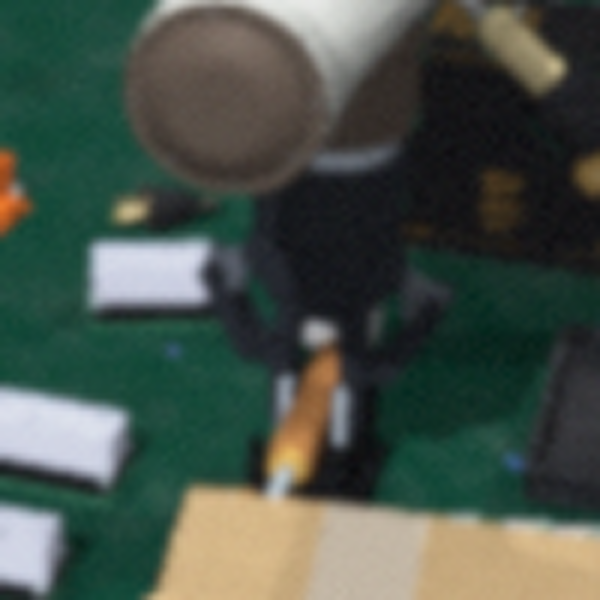

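Run:
```python
from h import *
plan([(454,-198,205,174.7,5),(570,-120,205,177,4),(611,127,205,179.5,6)],10)
```

```text
t 7.6 pos [ 454.1 -198.4   48.4] yaw 174.7 w 21.3 F [-0.6  0.4  5.9]
{"translation": [[0.0, 0.0, -31.0], [0.0, 0.0, -31.0], [0.0, 0.0, -32.0], [0.0, 0.0, -31.0], [0.0, 0.0, -32.0]] ,
 "dr": [[0.0, 0.0, 0.0], [0.0, 0.0, 0.0], [0.0, 0.0, 0.0], [0.0, 0.0, 0.0], [0.0, 0.0, 0.0]] , "grip": [10, 10, 10, 10, 10] }
{"translation": [[-22.0, -27.0, 0.0], [-22.0, -27.0, 0.0], [-22.0, -28.0, 0.0], [-21.0, -28.0, 1.0], [-42.0, -5.0, 0.0]] ,
 "dr": [[0.0, 0.0, -0.5], [0.0, 0.0, -0.5], [0.0, 0.0, -0.5], [0.0, 0.0, -1.0], [0.0, 0.0, -0.5]] , "grip": [10, 10, 10, 10, 10] }
{"translation": [[-41.0, -5.0, 0.0], [-41.0, -5.0, 0.0], [-42.0, -6.0, 0.0], [-41.0, -6.0, 0.0], [-41.0, -6.0, 0.0]] ,
 "dr": [[0.0, 0.0, -0.5], [0.0, 0.0, -0.5], [0.0, 0.0, -0.5], [0.0, 0.0, 0.0], [0.0, 0.0, -0.5]] , "grip": [10, 10, 10, 10, 10] }
```

Call:
{"op": "send_rows", "data": {
  "translation": [
    [0,0,-10],
    [0,0,-35],
    [0,0,-38],
    [0,0,-38],
    [0,0,-36]
  ],
  "dr": [
    [0,0,0],
    [0,0,0],
    [0,0,0],
    [0,0,0],
    [0,0,0]
  ],
  "grip": [10,10,10,10,10]
}}

```text
clock: 8.22
position: [452.6, -198.2, 205.8]
ee_rot: [-0.673, 0.74, 0.0, 0.0]
contact_force: [0.6, -0.8, -0.9]
gripper_width: 21.1
```

Call:
{"op": "send_rows", "data": {
  "translation": [
    [-22,-27,0],
    [-22,-27,0],
    [-22,-28,0],
    [-21,-28,0],
    [-42,-5,0]
  ],
  "dr": [
    [0,0,-0.5],
    [0,0,-0.5],
    [0,0,-0.5],
    [0,0,-1],
    [0,0,-0.5]
  ],
  "grip": [10,10,10,10,10]
}}

```text
clock: 8.85
position: [577.9, -78.6, 203.6]
ee_rot: [-0.692, 0.722, 0.0, -0.0]
contact_force: [-0.8, 0.1, -1.4]
gripper_width: 21.1
```

Call:
{"op": "send_rows", "data": {
  "translation": [
    [-41,-5,0],
    [-41,-5,0],
    [-42,-6,0],
    [-41,-6,0],
    [-41,-6,0]
  ],
  "dr": [
    [0,0,-0.5],
    [0,0,-0.5],
    [0,0,-0.5],
    [0,0,0],
    [0,0,-0.5]
  ],
  "grip": [10,10,10,10,10]
}}

```text
clock: 9.48
position: [609.7, 127.7, 204.2]
ee_rot: [-0.705, 0.709, 0.0, -0.001]
contact_force: [-0.1, -0.0, -1.5]
gripper_width: 21.2
```

Run:
```python
from h import *
st()
crop("side","a3s",200,140,400,340,3)
crop("top","a3",200,130,330,230,6)
for n in ("side","top"):
  for t in("hook_tip","hook_grip"):
   for i in range(2):
    arm.get_image(n); r=arm.place_of(t,n); print(n,t,[(np.array(d["xyz"]),round(d["confidence"],2)) for d in r])
```

```text
t 9.47 pos [609.7 127.7 204.2] rotm [[-0.006, -1.0, -0.001], [-1.0, 0.006, -0.0], [0.0, 0.001, -1.0]] F [-0.1 -0.  -1.5] w 21.153004418357163
side hook_tip [(array([612. , 246.2, 175. ]), 0.91)]
side hook_tip [(array([612.2, 244.4, 173. ]), 0.56)]
side hook_grip [(array([609.2, 126.1, 218.5]), 0.89), (array([614.2, 338.9, 106.3]), 0.32)]
side hook_grip [(array([609.1, 124.6, 220.5]), 0.91), (array([ 453.1, -195.7,   67.5]), 0.44)]
top hook_tip []
top hook_tip []
top hook_grip [(array([609.7, 125.6, 226.3]), 0.51)]
top hook_grip [(array([608.4, 127.5, 219.6]), 0.58)]
```

View pics/a3s.png

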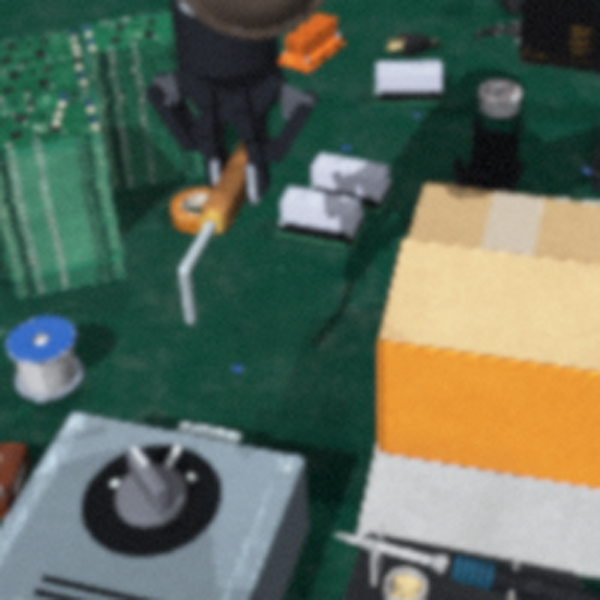

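View pics/a3.png

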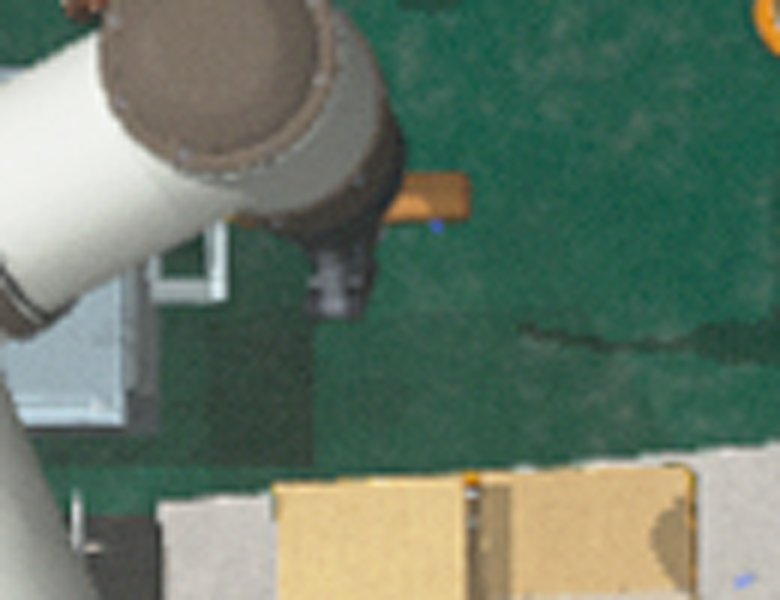

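Run:
```python
from h import *
print("tip",ray("side",[(262.7,246.9)],174))
print("hole",ray("top",[(230.4,172.4)],44),"tabfront",ray("top",[(238,172.3)],45), "knob/plate", ray("top",[(175+25.3,145+25.7)],88))
```

```text
tip [[611.4 244.8 174. ]]
hole [[607.7 253.4  44. ]] tabfront [[607.2 228.6  45. ]] knob/plate [[609.6 338.4  88. ]]
```

Call:
{"op": "send_rows", "data": {
  "translation": [
    [-8,0,20],
    [0,0,30],
    [0,0,30],
    [0,0,22],
    [0,0,10]
  ],
  "dr": [
    [0,0,0],
    [0,0,0],
    [0,0,0],
    [0,0,0],
    [0,0,0]
  ],
  "grip": [10,10,10,10,10]
}}

```text
clock: 11.0
position: [609.7, 134.3, 90.9]
ee_rot: [-0.705, 0.709, 0.0, -0.001]
contact_force: [0.2, -0.3, -1.1]
gripper_width: 21.1
```

Run:
```python
from h import *
st()
crop("side","a4s",220,200,340,300,6)
for n in ("side",):
  for t in("hook_tip","tray_hole"):
   for i in range(2):
    arm.get_image(n); r=arm.place_of(t,n); print(n,t,[(np.array(d["xyz"]),round(d["confidence"],2)) for d in r])
```

```text
t 11.0 pos [609.7 134.3  90.9] rotm [[-0.006, -1.0, -0.002], [-1.0, 0.006, -0.001], [0.001, 0.002, -1.0]] F [ 0.2 -0.3 -1.1] w 21.0741847664052
side hook_tip [(array([612.9, 249.3,  60.1]), 0.86)]
side hook_tip [(array([613.6, 248.1,  63.8]), 0.9)]
side tray_hole [(array([610.8, 252.6,  43.8]), 0.45)]
side tray_hole [(array([613.1, 255.6,  43.3]), 0.41)]
```

View pics/a4s.png

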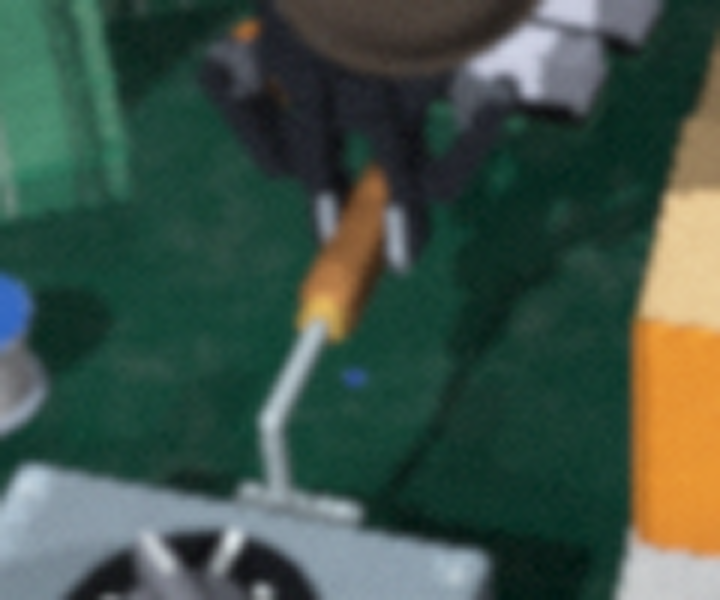

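Run:
```python
from h import *
print("tip",ray("side",[(266.3,282.2)],61.5)); print("tab ends",ray("side",[(238/6+219.6,487/6+199.6),(360/6+219.6,513/6+199.6)],45))
print(proj("side",[(612,252,45),(586,229,45),(638,229,45),(612,229,45)]))
```

```text
tip [[613.8 244.7  61.5]]
tab ends [[638.8 230.1  45. ]
 [586.2 232.1  45. ]]
[[266.6 289.4]
 [280.1 284.2]
 [259.8 280.5]
 [269.9 282.3]]
```

Call:
{"op": "send_rows", "data": {
  "translation": [
    [-3,1,2],
    [0,0,9],
    [0,0,10],
    [0,0,10],
    [0,0,6]
  ],
  "dr": [
    [0,0,0],
    [0,0,0],
    [0,0,0],
    [0,0,0],
    [0,0,0]
  ],
  "grip": [10,10,10,10,10]
}}

```text
clock: 12.08
position: [608.9, 137.3, 54.0]
ee_rot: [-0.705, 0.709, 0.0, -0.001]
contact_force: [-0.4, -1.2, -0.8]
gripper_width: 20.9
```

Run:
```python
from h import *
st()
crop("side","a5s",220,200,340,300,6)
```

```text
t 12.07 pos [608.9 137.3  54. ] rotm [[-0.007, -1.0, -0.002], [-1.0, 0.007, -0.001], [0.001, 0.002, -1.0]] F [-0.4 -1.2 -0.8] w 20.924192008944907
```

View pics/a5s.png

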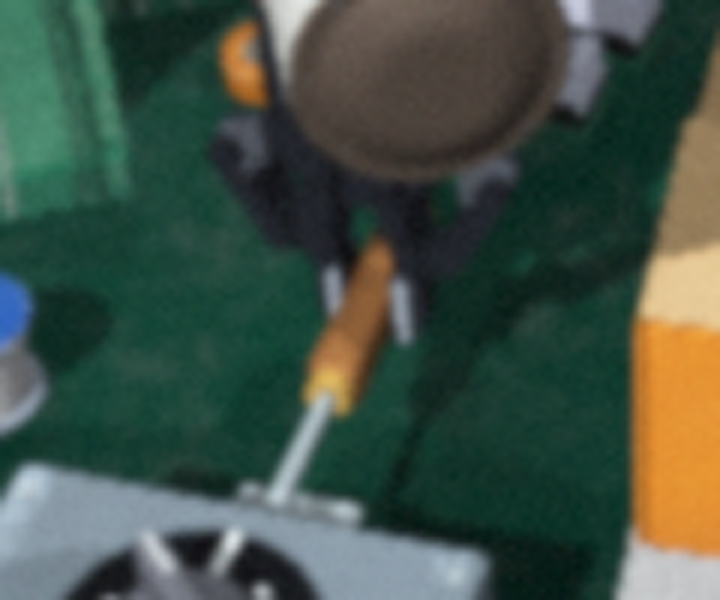

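Call:
{"op": "send_rows", "data": {
  "translation": [
    [8,0,0],
    [16,0,0],
    [22,0,0],
    [25,0,0],
    [25,0,0]
  ],
  "dr": [
    [0,0,0],
    [0,0,0],
    [0,0,0],
    [0,0,0],
    [0,0,0]
  ],
  "grip": [10,10,10,10,10]
}}

```text
clock: 12.75
position: [608.4, 39.7, 55.6]
ee_rot: [-0.705, 0.71, 0.0, 0.0]
contact_force: [-0.6, 2.4, -1.3]
gripper_width: 21.1
```

Call:
{"op": "send_rows", "data": {
  "translation": [
    [25,0,0],
    [25,0,0],
    [22,0,0],
    [18,0,0],
    [10,0,0]
  ],
  "dr": [
    [0,0,0],
    [0,0,0],
    [0,0,0],
    [0,0,0],
    [0,0,0]
  ],
  "grip": [10,10,10,10,10]
}}

```text
clock: 13.38
position: [607.7, -59.9, 55.2]
ee_rot: [-0.704, 0.71, 0.0, -0.0]
contact_force: [-0.2, 1.5, -1.9]
gripper_width: 21.0
```

Run:
```python
from h import *
st()
crop("side","a6s",200,140,400,340,3)
for t in("tray_hole","hook_tip","tray_floor"):
   for i in range(2):
    arm.get_image("side"); r=arm.place_of(t,"side"); print(t,[(np.array(d["xyz"]),round(d["confidence"],2)) for d in r])
```

```text
t 13.38 pos [607.7 -59.9  55.2] rotm [[-0.007, -1.0, -0.001], [-1.0, 0.007, -0.0], [0.0, 0.001, -1.0]] F [-0.2  1.5 -1.9] w 20.965509757190794
tray_hole [(array([611.3,  64.3,  43.2]), 0.76), (array([ 578.7, -383. ,   16.9]), 0.66)]
tray_hole [(array([610.7,  65. ,  41.8]), 0.65)]
hook_tip [(array([612.4,  58.5,  25.3]), 0.75)]
hook_tip [(array([610.9,  56.4,  24.3]), 0.49)]
tray_floor [(array([611. , 188.4,  20.8]), 0.58)]
tray_floor [(array([611.3, 188.6,  24.8]), 0.82)]
```

View pics/a6s.png

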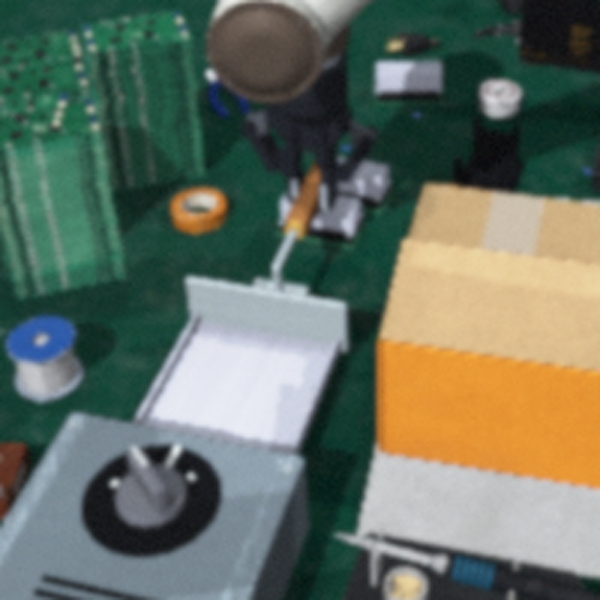

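Call:
{"op": "send_rows", "data": {
  "translation": [
    [4,0,0],
    [4,0,0],
    [3,0,0],
    [3,0,0],
    [2,0,0]
  ],
  "dr": [
    [0,0,0],
    [0,0,0],
    [0,0,0],
    [0,0,0],
    [0,0,0]
  ],
  "grip": [10,10,10,10,10]
}}

```text
clock: 14.65
position: [607.8, -74.7, 55.3]
ee_rot: [-0.705, 0.709, 0.0, -0.0]
contact_force: [0.1, 1.3, -0.7]
gripper_width: 21.0
```

Run:
```python
from h import *
st()
for t in("tray_hole","hook_tip","tray_floor"):
   for i in range(2):
    arm.get_image("side"); r=arm.place_of(t,"side"); print(t,[(np.array(d["xyz"]),round(d["confidence"],2)) for d in r])
st()
```

```text
t 14.65 pos [607.8 -74.7  55.3] rotm [[-0.007, -1.0, -0.0], [-1.0, 0.007, 0.0], [-0.0, 0.0, -1.0]] F [ 0.1  1.3 -0.7] w 21.049473168253456
tray_hole [(array([609.4,  55.8,  43.4]), 0.66)]
tray_hole [(array([607.7,  52.5,  44.7]), 0.78), (array([748.4, -93.3,   9.1]), 0.29)]
hook_tip [(array([609.7,  39. ,  25.5]), 0.67)]
hook_tip [(array([615.4, -95.9,  19.8]), 0.61), (array([611.8,  40.8,  24.9]), 0.59)]
tray_floor [(array([608.1, 177. ,  24.7]), 0.83)]
tray_floor []
t 15.25 pos [608.  -74.5  55.4] rotm [[-0.006, -1.0, 0.0], [-1.0, 0.006, -0.0], [0.0, -0.0, -1.0]] F [-0.4 -0.2 -1.3] w 20.639269071659324
```

Call:
{"op": "send_rows", "data": {
  "translation": [
    [2,0,0],
    [2,0,0],
    [1,0,0],
    [1,0,0],
    [0,0,0]
  ],
  "dr": [
    [0,0,0],
    [0,0,0],
    [0,0,0],
    [0,0,0],
    [0,0,0]
  ],
  "grip": [10,10,10,10,10]
}}

```text
clock: 15.88
position: [607.9, -79.7, 55.1]
ee_rot: [-0.705, 0.709, 0.0, 0.0]
contact_force: [-0.1, 5.5, -2.2]
gripper_width: 20.9
```

Call:
{"op": "send_rows", "data": {
  "translation": [
    [-5,0,0],
    [-3,0,0],
    [0,0,-10],
    [0,0,-30],
    [0,0,-40]
  ],
  "dr": [
    [0,0,0],
    [0,0,0],
    [0,0,0],
    [0,0,0],
    [0,0,0]
  ],
  "grip": [10,10,10,10,10]
}}

```text
clock: 16.5
position: [607.4, -72.8, 136.0]
ee_rot: [-0.705, 0.709, 0.001, -0.001]
contact_force: [1.2, -0.1, -0.5]
gripper_width: 20.9
```

Run:
```python
from h import *
plan([(608,-72,210,179,2),(550,-125,210,177,3),(454,-197.5,210,174.7,4),(454,-197.5,200,174.7,1)],10)
crop("side","a7s",200,140,400,340,3)
for n in("side","top"):
 for t in("tray_hole","tray_floor"):
   for i in range(2):
    arm.get_image(n); r=arm.place_of(t,n); print(n,t,[(np.array(d["xyz"]),round(d["confidence"],2)) for d in r])
```

```text
t 16.5 pos [607.4 -72.8 136. ] yaw 179.6 w 20.9 F [ 1.2 -0.1 -0.5]
{"translation": [[0.0, 0.0, -37.0], [-1.0, 0.0, -37.0], [18.0, 19.0, 0.0], [18.0, 19.0, 0.0], [19.0, 18.0, 0.0]] ,
 "dr": [[0.0, 0.0, 0.5], [0.0, 0.0, 0.0], [0.0, 0.0, 0.5], [0.0, 0.0, 1.0], [0.0, 0.0, 0.5]] , "grip": [10, 10, 10, 10, 10] }
{"translation": [[19.0, 23.0, 0.0], [20.0, 23.0, 0.0], [19.0, 23.0, 0.0], [20.0, 22.0, 0.0], [0.0, 0.0, 10.0]] ,
 "dr": [[0.0, 0.0, 0.5], [0.0, 0.0, 0.5], [0.0, 0.0, 0.5], [0.0, 0.0, 1.0], [0.0, 0.0, 0.0]] , "grip": [10, 10, 10, 10, 10] }
side tray_hole [(array([610.6,  46.5,  43.7]), 0.85), (array([746.6, -91.5,   9.7]), 0.75), (array([ 465.4, -373.3,   14.4]), 0.34)]
side tray_hole [(array([610.1,  46.8,  41.9]), 0.95)]
side tray_floor [(array([610.4, 167.5,  21.6]), 0.88)]
side tray_floor [(array([606.6, 171.2,  23.4]), 0.57)]
top tray_hole [(array([607.8,  46.7,  40.3]), 0.88), (array([604.8, 172.7,  23.6]), 0.27)]
top tray_hole [(array([611.2,  46.8,  42.3]), 0.56)]
top tray_floor [(array([613.6, -97.9,  16.7]), 0.6), (array([607.5, 168.9,  22.2]), 0.56)]
top tray_floor [(array([613.2, -96.3,  18.2]), 0.42)]
```

View pics/a7s.png

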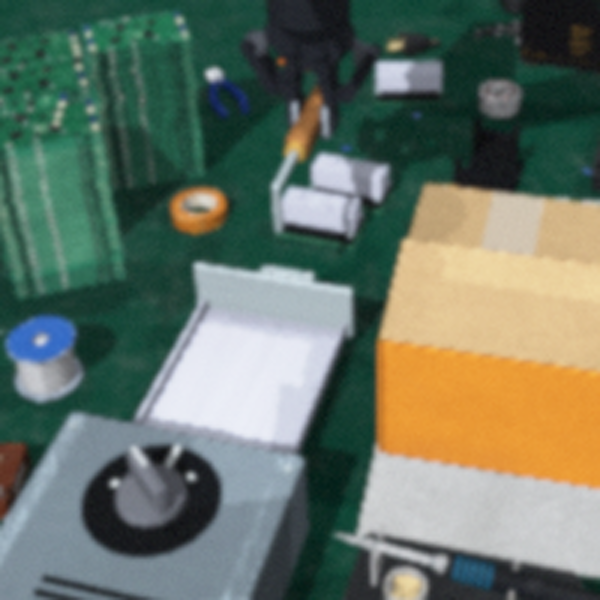

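Call:
{"op": "send_rows", "data": {
  "translation": [
    [0,0,-37],
    [-1,0,-37],
    [18,19,0],
    [18,19,0],
    [19,18,0]
  ],
  "dr": [
    [0,0,0.5],
    [0,0,0],
    [0,0,0.5],
    [0,0,1],
    [0,0,0.5]
  ],
  "grip": [10,10,10,10,10]
}}

```text
clock: 17.98
position: [549.7, -125.5, 209.4]
ee_rot: [-0.689, 0.725, -0.0, 0.0]
contact_force: [-0.6, -0.9, -1.5]
gripper_width: 20.9
```

Call:
{"op": "send_rows", "data": {
  "translation": [
    [19,23,0],
    [20,23,0],
    [19,23,0],
    [20,22,0],
    [0,0,10]
  ],
  "dr": [
    [0,0,0.5],
    [0,0,0.5],
    [0,0,0.5],
    [0,0,1],
    [0,0,0]
  ],
  "grip": [10,10,10,10,10]
}}

```text
clock: 18.6
position: [453.6, -198.3, 200.0]
ee_rot: [-0.672, 0.74, -0.001, 0.001]
contact_force: [0.4, -0.4, -1.3]
gripper_width: 20.9
```

Run:
```python
from h import *
st()
for i in range(2):
    arm.get_image("side"); r=arm.place_of("hook_grip","side"); print([(np.array(d["xyz"]),round(d["confidence"],2)) for d in r])
plan([(454,-198.4,60,174.7,5)],10,0.5)
```

```text
t 18.6 pos [ 453.6 -198.3  200. ] rotm [[-0.096, -0.995, 0.002], [-0.995, 0.096, -0.0], [0.0, -0.002, -1.0]] F [ 0.4 -0.4 -1.3] w 20.91385480989451
[(array([ 455.6, -195.1,  220.3]), 0.8)]
[(array([ 455.9, -196.3,  213.7]), 0.81)]
t 18.8 pos [ 455.1 -197.   199.1] yaw 174.7 w 21.2 F [ 0.4  0.7 -0. ]
{"translation": [[0.5, 0.0, 28.0], [0.5, 0.0, 28.0], [0.0, 0.5, 27.5], [0.5, 0.0, 28.0], [0.0, 0.5, 27.5]] ,
 "dr": [[0.0, 0.0, 0.0], [0.0, 0.0, 0.0], [0.0, 0.0, 0.0], [0.0, 0.0, 0.0], [0.0, 0.0, 0.0]] , "grip": [10, 10, 10, 10, 10] }
```

Call:
{"op": "send_rows", "data": {
  "translation": [
    [1,0,38],
    [0,0,40],
    [0,0,38],
    [0,0,20],
    [0,0,8]
  ],
  "dr": [
    [0,0,0],
    [0,0,0],
    [0,0,0],
    [0,0,0],
    [0,0,0]
  ],
  "grip": [10,10,10,10,10]
}}

```text
clock: 19.42
position: [454.9, -197.7, 54.1]
ee_rot: [-0.674, 0.739, 0.001, -0.001]
contact_force: [-0.0, 0.4, -1.0]
gripper_width: 21.3
```

Run:
```python
from h import *
st();arm.get_image("side");st();arm.get_image("side");st()
```

```text
t 19.43 pos [ 454.9 -197.7   54.1] rotm [[-0.092, -0.996, -0.002], [-0.996, 0.092, -0.0], [0.0, 0.002, -1.0]] F [-0.   0.4 -1. ] w 21.284543608221608
t 19.48 pos [ 454.8 -197.7   53.9] rotm [[-0.093, -0.996, -0.002], [-0.996, 0.093, 0.0], [0.0, 0.002, -1.0]] F [ 1.1  0.4 -1.2] w 21.40396696977071
t 19.52 pos [ 455.1 -197.8   54.9] rotm [[-0.093, -0.996, -0.001], [-0.996, 0.093, -0.0], [0.0, 0.001, -1.0]] F [ 0.3 -0.5 -1.1] w 21.15325837169441
```

Lower 5 mm more, open to 45, lift.

Call:
{"op": "send_rows", "data": {
  "translation": [
    [0,0,3],
    [0,0,2],
    [0,0,0],
    [0,0,0],
    [0,0,0]
  ],
  "dr": [
    [0,0,0],
    [0,0,0],
    [0,0,0],
    [0,0,0],
    [0,0,0]
  ],
  "grip": [10,10,10,50,50]
}}

```text
clock: 20.15
position: [455.0, -198.1, 50.7]
ee_rot: [-0.673, 0.739, -0.0, 0.0]
contact_force: [-0.3, 0.6, 0.0]
gripper_width: 49.7
```

Call:
{"op": "send_rows", "data": {
  "translation": [
    [0,0,-2],
    [0,0,-20],
    [0,0,-40],
    [0,0,-50],
    [0,0,-40]
  ],
  "dr": [
    [0,0,0],
    [0,0,0],
    [0,0,0],
    [0,0,0],
    [0,0,0]
  ],
  "grip": [50,50,50,50,50]
}}

```text
clock: 20.78
position: [454.9, -198.2, 204.6]
ee_rot: [-0.673, 0.739, -0.001, 0.001]
contact_force: [1.1, -0.5, -0.1]
gripper_width: 50.2
```

Run:
```python
from h import *
st()
crop("side","a8s",200,100,400,300,3)
crop("top","a8",310,100,510,300,3)
for t in["hook_grip","module_1_mid","module_2_mid","module_3_mid","module_4_mid"]:
 for n in("side","top"):
  for i in range(2):
    arm.get_image(n); r=arm.place_of(t,n); print(n,t,[(np.array(d["xyz"]),round(d["confidence"],2)) for d in r])
```

```text
t 20.77 pos [ 454.9 -198.2  204.6] rotm [[-0.093, -0.996, 0.002], [-0.996, 0.093, -0.0], [0.0, -0.002, -1.0]] F [ 1.1 -0.5 -0.1] w 50.15427429881238
side hook_grip [(array([ 456.7, -196.7,   63.7]), 0.53)]
side hook_grip [(array([ 455.5, -194.2,   65. ]), 0.61)]
top hook_grip []
top hook_grip []
side module_1_mid [(array([ 577.6, -386.6,   18.3]), 0.57)]
side module_1_mid [(array([ 578.4, -384.3,   18.5]), 0.83), (array([ 450.8, -199.1,   66.6]), 0.71)]
top module_1_mid [(array([ 578.6, -379.2,   18.9]), 0.8)]
top module_1_mid [(array([ 578.6, -377.7,   18.8]), 0.67)]
side module_2_mid [(array([618.2, -94. ,  18.1]), 0.77)]
side module_2_mid [(array([611.7, -95.8,  20. ]), 0.57)]
top module_2_mid [(array([615.1, -94.9,  17.2]), 0.88)]
top module_2_mid [(array([ 613.2, -100.5,   16.7]), 0.63)]
side module_3_mid [(array([ 595.6, -163.9,   20. ]), 0.43)]
side module_3_mid []
top module_3_mid []
top module_3_mid [(array([ 578.3, -377. ,   18. ]), 0.18)]
side module_4_mid [(array([ 592.4, -162.2,   20.7]), 0.73), (array([ 723.9, -451. ,   15.6]), 0.51)]
side module_4_mid [(array([ 597.2, -162.7,   20.4]), 0.86), (array([ 725.9, -452. ,   20.4]), 0.78)]
top module_4_mid [(array([ 327.9, -110.1,   21.3]), 0.76), (array([ 724.1, -454.7,   17. ]), 0.58), (array([ 593.9, -167.8,   19.4]), 0.55)]
top module_4_mid [(array([ 326.6, -109.7,   18.1]), 0.9), (array([ 590.8, -165.4,   16.9]), 0.76), (array([ 724.3, -455.8,   19.8]), 0.68)]
```

View pics/a8s.png

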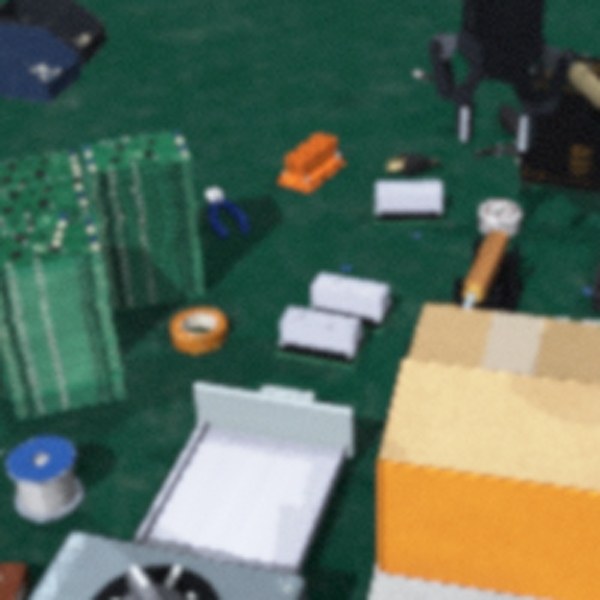

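View pics/a8.png

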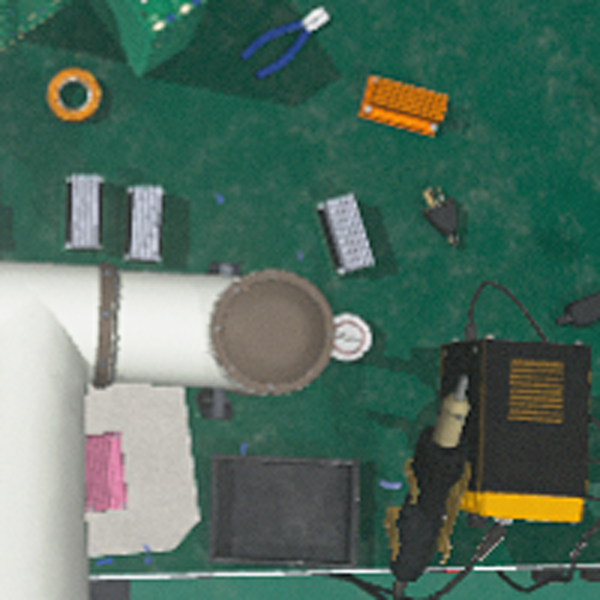

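```bash
cat >> h.py <<'E'
from scipy.optimize import minimize
def hull(n,x,y,th,L,W,z0,z1):
    c,s=np.cos(th),np.sin(th)
    P=[(x+a*c-b*s,y+a*s+b*c,z) for a in(-L/2,L/2) for b in(-W/2,W/2) for z in(z0,z1)]
    return cv2.convexHull(proj(n,P).astype(np.float32))
def fitmod(x,y,th,cams=("top","side"),zb=0,imgs=None,vis=None):
    ms={}
    for n in cams:
        im=arm.get_image(n); hsv=cv2.cvtColor(im,cv2.COLOR_RGB2HSV).astype(int)
        m=((hsv[:,:,1]<60)&(hsv[:,:,2]>105)).astype(np.uint8)
        h=hull(n,x,y,np.radians(th),100,50,zb+5,zb+45); k=np.zeros_like(m); cv2.fillConvexPoly(k,h.astype(int),1)
        k=cv2.dilate(k,np.ones((7,7),np.uint8)); ms[n]=m*k
    S=4
    def cost(p):
        c=0
        for n in cams:
            h=hull(n,p[0],p[1],p[2]/50,78,26,zb+12,zb+38); k=np.zeros((400*S,640*S),np.uint8)
            cv2.fillConvexPoly(k,np.round(((h+0.5)*S-0.5)*16).astype(np.int32),255,shift=4)
            k=cv2.resize(k,(640,400),interpolation=cv2.INTER_AREA)/255.
            c+=np.abs(k-ms[n]).sum()/ms[n].sum()
        return c
    best=None
    for t0 in(-6,0,6):
        x0=np.array([x,y,np.radians(th+t0)*50]); sim=np.vstack([x0]+[x0+d for d in np.eye(3)*5])
        r=minimize(cost,x0,method="Nelder-Mead",options=dict(initial_simplex=sim,xatol=.1,fatol=1e-4,maxiter=150))
        if best is None or r.fun<best.fun: best=r
    b=best.x; return np.array([b[0],b[1],np.degrees(b[2]/50)]),best.fun
E
python3 - <<'E'
from h import *
for nm,x,y,t in(("m1",578,-382,14),("m2",614,-95,-2),("m4",594,-165,-4)):
    for c in(("top","side"),("top",),("side",)): print(nm,c,*fitmod(x,y,t,c))
st()
E
```

```text
m1 ('top', 'side') [ 576.9 -381.5   15. ] 0.268897414038079
m1 ('top',) [ 577.4 -380.7   14. ] 0.10496212925603453
m1 ('side',) [ 578.9 -385.7   18.8] 0.11992813061479572
m2 ('top', 'side') [608.4 -96.2  -2.1] 0.5760695029531251
m2 ('top',) [608.2 -95.4  -0.3] 0.12473170338094083
m2 ('side',) [612.  -99.4   1.5] 0.39776019569621224
m4 ('top', 'side') [ 593.3 -160.6   -2. ] 0.7368789444797248
m4 ('top',) [ 593.1 -160.3   -1.9] 0.28075385494003424
m4 ('side',) [ 598.  -162.4   -1.3] 0.4164028663674305
t 23.48 pos [ 454.7 -198.1  202.3] rotm [[-0.094, -0.996, -0.0], [-0.996, 0.094, 0.0], [-0.0, 0.0, -1.0]] F [ 0.1  0.7 -0.1] w 50.001127651717894
```

Run:
```python
from h import *
plan([(612,-96.5,130,88.5,9),(612,-96.5,110,88.5,1)],50)
```

```text
t 23.48 pos [ 454.7 -198.1  202.3] yaw 174.6 w 50.0 F [ 0.1  0.7 -0.1]
{"translation": [[-13.0, -16.0, 8.0], [-15.0, -14.0, 8.0], [-18.0, -11.0, 8.0], [-19.0, -8.0, 8.0], [-20.0, -5.0, 8.0]] ,
 "dr": [[0.0, 0.0, 9.5], [0.0, 0.0, 9.5], [0.0, 0.0, 9.5], [0.0, 0.0, 9.5], [0.0, 0.0, 9.5]] , "grip": [50, 50, 50, 50, 50] }
{"translation": [[-21.0, -2.0, 8.0], [-21.0, 2.0, 8.0], [-20.0, 5.0, 8.0], [-19.0, 9.0, 8.0], [0.0, 0.0, 20.0]] ,
 "dr": [[0.0, 0.0, 9.5], [0.0, 0.0, 9.5], [0.0, 0.0, 10.0], [0.0, 0.0, 9.5], [0.0, 0.0, 0.0]] , "grip": [50, 50, 50, 50, 50] }
```

Call:
{"op": "send_rows", "data": {
  "translation": [
    [-13,-16,8],
    [-15,-14,8],
    [-18,-11,8],
    [-19,-8,8],
    [-20,-5,8]
  ],
  "dr": [
    [0,0,9.5],
    [0,0,9.5],
    [0,0,9.5],
    [0,0,9.5],
    [0,0,9.5]
  ],
  "grip": [50,50,50,50,50]
}}

```text
clock: 24.1
position: [541.8, -141.1, 162.0]
ee_rot: [-0.316, 0.949, -0.0, -0.0]
contact_force: [-0.4, -0.4, -0.9]
gripper_width: 50.3
```

Call:
{"op": "send_rows", "data": {
  "translation": [
    [-21,-2,8],
    [-21,2,8],
    [-20,5,8],
    [-19,9,8],
    [0,0,20]
  ],
  "dr": [
    [0,0,9.5],
    [0,0,9.5],
    [0,0,10],
    [0,0,9.5],
    [0,0,0]
  ],
  "grip": [50,50,50,50,50]
}}

```text
clock: 24.72
position: [613.9, -95.4, 110.6]
ee_rot: [0.012, 1.0, -0.0, 0.001]
contact_force: [-0.2, -0.6, -0.2]
gripper_width: 49.9
```

Run:
```python
from h import *
crop("side","b1s",260,130,380,250,5)
for n in("side","top"):
  for i in range(2):
    arm.get_image(n); r=arm.place_of("module_2_mid",n); print(n,[(np.array(d["xyz"]),round(d["confidence"],2)) for d in r])
plan([(612,-96.5,16,88.5,5)],50,0.5)
```

```text
side [(array([613.4, -97.2,  19.1]), 0.61)]
side [(array([614. , -98.9,  20.3]), 0.67)]
top [(array([ 455. , -195.2,   68.9]), 0.53), (array([613.1, -97.2,  15.4]), 0.5)]
top [(array([615.5, -97. ,  19. ]), 0.72)]
t 25.18 pos [612.2 -96.4 111.3] yaw 88.6 w 50.3 F [ 0.  -0.7  0.3]
{"translation": [[0.0, 0.0, 19.0], [0.0, 0.0, 19.0], [0.0, 0.0, 19.0], [0.0, 0.0, 19.0], [0.5, 0.0, 19.5]] ,
 "dr": [[0.0, 0.0, 0.0], [0.0, 0.0, 0.0], [0.0, 0.0, 0.0], [0.0, 0.0, 0.0], [0.0, 0.0, 0.0]] , "grip": [50, 50, 50, 50, 50] }
```

View pics/b1s.png

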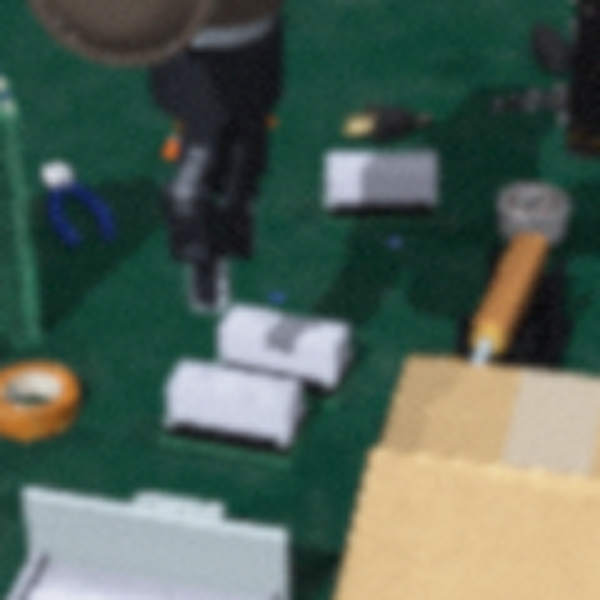

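Call:
{"op": "send_rows", "data": {
  "translation": [
    [-1,-0.5,20],
    [0,0,25],
    [0,0,25],
    [0,0,17],
    [0,0,8]
  ],
  "dr": [
    [0,0,0],
    [0,0,0],
    [0,0,0],
    [0,0,0],
    [0,0,0]
  ],
  "grip": [50,50,50,50,50]
}}

```text
clock: 25.8
position: [612.7, -96.9, 14.7]
ee_rot: [0.012, 1.0, -0.0, -0.0]
contact_force: [0.1, -0.6, -0.3]
gripper_width: 49.9
```

Call:
{"op": "send_rows", "data": {
  "translation": [
    [0,0,0],
    [0,0,0],
    [0,0,0],
    [0,0,0],
    [0,0,0]
  ],
  "dr": [
    [0,0,0],
    [0,0,0],
    [0,0,0],
    [0,0,0],
    [0,0,0]
  ],
  "grip": [15,15,15,15,15]
}}

```text
clock: 26.42
position: [613.4, -96.7, 16.1]
ee_rot: [0.012, 1.0, -0.0, 0.001]
contact_force: [-1.3, 1.2, 2.9]
gripper_width: 24.5
```

Run:
```python
from h import *
st()
crop("side","b2s",260,130,380,250,5)
```

```text
t 26.43 pos [613.4 -96.7  16.1] rotm [[-1.0, 0.024, 0.001], [0.024, 1.0, -0.0], [-0.001, 0.0, -1.0]] F [-1.3  1.2  2.9] w 24.49893917146853
```

View pics/b2s.png

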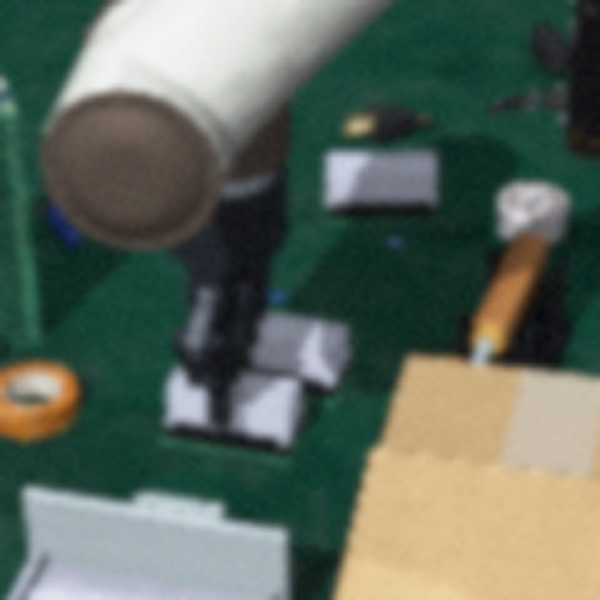

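Run:
```python
from h import *
plan([(613,-97,115,88.5,3),(625,60,140,140,6),(643,217,120,179.3,6)],15)
```

```text
t 26.48 pos [613.4 -96.7  16.1] yaw 88.6 w 24.9 F [-0.5  0.3  3.9]
{"translation": [[0.0, 0.0, -33.0], [0.0, 0.0, -33.0], [0.0, 0.0, -33.0], [-1.0, 26.0, -4.0], [-5.0, 26.0, -4.0]] ,
 "dr": [[0.0, 0.0, 0.0], [0.0, 0.0, 0.0], [0.0, 0.0, 0.0], [0.0, 0.0, -8.5], [0.0, 0.0, -8.5]] , "grip": [15, 15, 15, 15, 15] }
{"translation": [[-9.0, 25.0, -4.0], [-13.0, 23.0, -4.0], [-16.0, 21.0, -4.0], [-18.0, 18.0, -5.0], [-22.0, 14.0, 3.0]] ,
 "dr": [[0.0, 0.0, -8.5], [0.0, 0.0, -8.5], [0.0, 0.0, -8.5], [0.0, 0.0, -9.0], [0.0, 0.0, -6.5]] , "grip": [15, 15, 15, 15, 15] }
{"translation": [[-24.0, 12.0, 3.0], [-25.0, 9.0, 4.0], [-25.0, 6.0, 3.0], [-26.0, 4.0, 4.0], [-26.0, 0.0, 3.0]] ,
 "dr": [[0.0, 0.0, -6.5], [0.0, 0.0, -6.5], [0.0, 0.0, -6.5], [0.0, 0.0, -6.5], [0.0, 0.0, -6.5]] , "grip": [15, 15, 15, 15, 15] }
```

Call:
{"op": "send_rows", "data": {
  "translation": [
    [0,0,-25],
    [0,0,-35],
    [0,0,-39],
    [-1,26,-4],
    [-5,26,-4]
  ],
  "dr": [
    [0,0,0],
    [0,0,0],
    [0,0,0],
    [0,0,-8.5],
    [0,0,-8.5]
  ],
  "grip": [15,15,15,15,15]
}}

```text
clock: 27.1
position: [615.6, -44.1, 122.2]
ee_rot: [-0.138, 0.99, 0.0, -0.0]
contact_force: [-0.5, -0.4, -2.0]
gripper_width: 24.6
```

Call:
{"op": "send_rows", "data": {
  "translation": [
    [-9,25,-4],
    [-13,23,-4],
    [-16,21,-4],
    [-18,18,-5],
    [-22,14,3]
  ],
  "dr": [
    [0,0,-8.5],
    [0,0,-8.5],
    [0,0,-8.5],
    [0,0,-9],
    [0,0,-6.5]
  ],
  "grip": [15,15,15,15,15]
}}

```text
clock: 27.72
position: [627.5, 86.8, 136.1]
ee_rot: [-0.476, 0.879, 0.0, -0.0]
contact_force: [-0.1, -0.6, -1.7]
gripper_width: 24.7
```

Call:
{"op": "send_rows", "data": {
  "translation": [
    [-24,12,3],
    [-25,9,4],
    [-25,6,3],
    [-26,4,4],
    [-26,0,3]
  ],
  "dr": [
    [0,0,-6.5],
    [0,0,-6.5],
    [0,0,-6.5],
    [0,0,-6.5],
    [0,0,-6.5]
  ],
  "grip": [15,15,15,15,15]
}}

```text
clock: 28.35
position: [642.2, 217.0, 117.9]
ee_rot: [-0.703, 0.711, 0.001, -0.001]
contact_force: [0.2, -0.6, -1.7]
gripper_width: 25.0
```

Run:
```python
from h import *
crop("side","b3s",200,150,360,310,4)
crop("top","b3",170,100,330,230,5)
for n in("side","top"):
    arm.get_image(n); r=arm.place_of("module_2_mid",n); print(n,[(np.array(d["xyz"]),round(d["confidence"],2)) for d in r])
    arm.get_image(n); r=arm.place_of("tray_floor",n); print(n,[(np.array(d["xyz"]),round(d["confidence"],2)) for d in r])
plan([(643,217,43,179.3,5)],15,0.5)
```

```text
side [(array([647.9, 219.1, 121. ]), 0.67)]
side [(array([610.3, 170. ,  22.4]), 0.94)]
top [(array([646.5, 209.6, 118. ]), 0.76)]
top [(array([605.3, 170.7,  23. ]), 0.92)]
t 28.85 pos [643.1 215.8 119.5] yaw 179.1 w 24.6 F [ 0.6  0.4 -2.1]
{"translation": [[0.0, 0.0, 15.5], [-0.5, 0.0, 15.5], [0.0, 0.0, 15.0], [-0.5, 0.0, 15.5], [0.0, 0.0, 15.0]] ,
 "dr": [[0.0, 0.0, 0.0], [0.0, 0.0, 0.0], [0.0, 0.0, 0.0], [0.0, 0.0, 0.0], [0.0, 0.0, 0.0]] , "grip": [15, 15, 15, 15, 15] }
```

View pics/b3s.png

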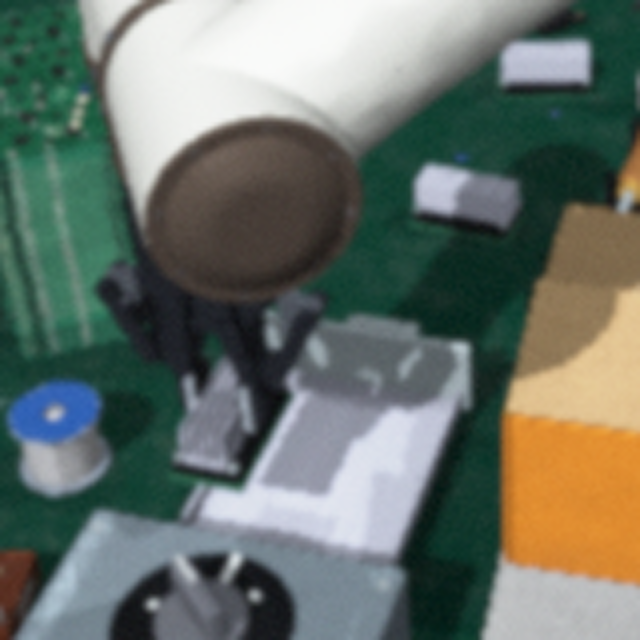

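View pics/b3.png

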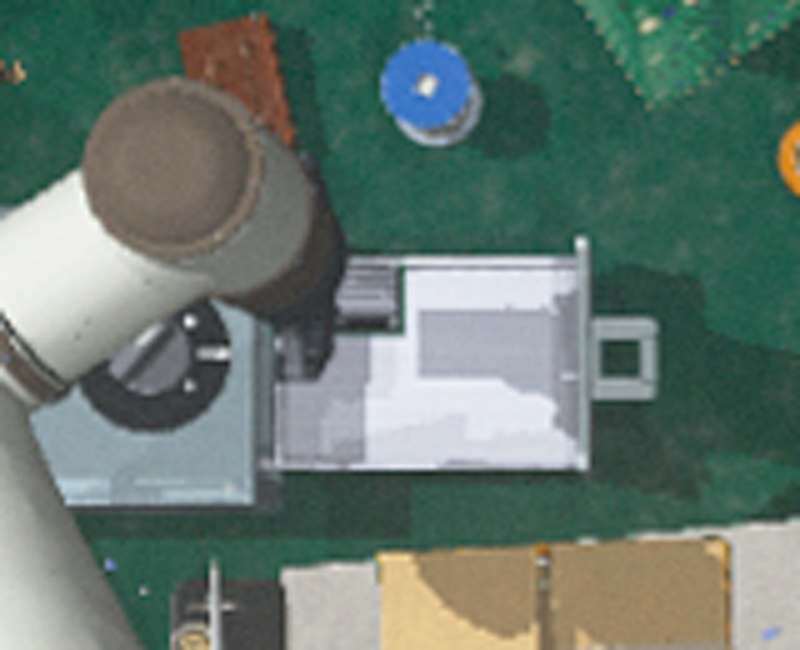

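Run:
```python
from h import *
f=lambda u,v:((u+.5)/5-.5+170,(v+.5)/5-.5+100)
print("rims z34",ray("top",[f(350,258),f(560,256),f(350,468),f(560,470)],34))
print("panel z72",ray("top",[f(582,238),f(590,470)],72))
print("board corner",ray("top",[f(402,332),f(402,268)],102))
```

```text
rims z34 [[678.1 224.7  34. ]
 [675.6  87.1  34. ]
 [540.2 226.3  34. ]
 [535.2  89.9  34. ]]
panel z72 [[679.8  69.4  72. ]
 [531.6  67.4  72. ]]
board corner [[618.1 180.  102. ]
 [658.3 179.4 102. ]]
```

Call:
{"op": "send_rows", "data": {
  "translation": [
    [3,0,15],
    [0,0,20],
    [0,0,20],
    [0,0,12],
    [0,0,8]
  ],
  "dr": [
    [0,0,0],
    [0,0,0],
    [0,0,0],
    [0,0,0],
    [0,0,0]
  ],
  "grip": [15,15,15,15,15]
}}

```text
clock: 29.48
position: [642.8, 213.2, 43.2]
ee_rot: [-0.702, 0.713, 0.0, -0.001]
contact_force: [0.2, 0.5, -1.6]
gripper_width: 24.8
```

Run:
```python
from h import *
st();crop("side","b4s",200,200,320,300,6)
crop("top","b4",170,100,330,230,5)
st()
```

```text
t 29.48 pos [642.8 213.2  43.2] rotm [[-0.015, -1.0, -0.001], [-1.0, 0.015, -0.001], [0.001, 0.001, -1.0]] F [ 0.2  0.5 -1.6] w 24.812774406695155
t 29.57 pos [642.6 213.2  43.3] rotm [[-0.015, -1.0, -0.001], [-1.0, 0.015, -0.001], [0.001, 0.001, -1.0]] F [-0.5  0.  -2.2] w 24.845081769547114
```

View pics/b4s.png

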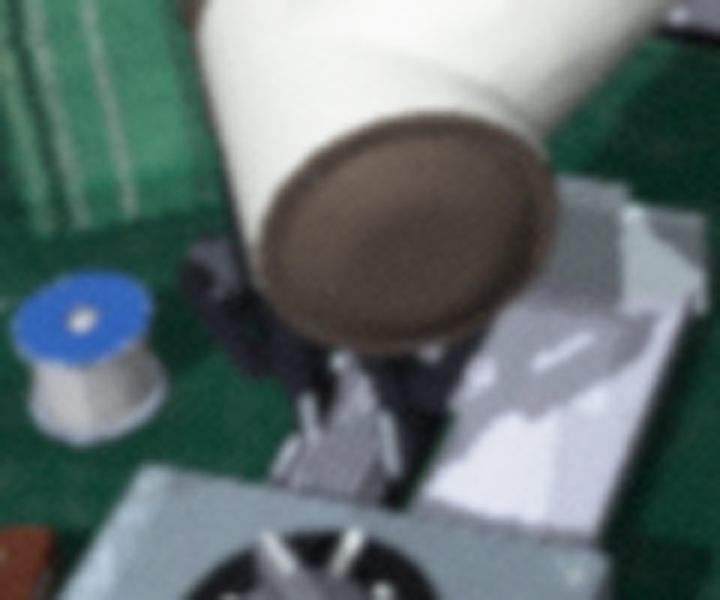

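View pics/b4.png

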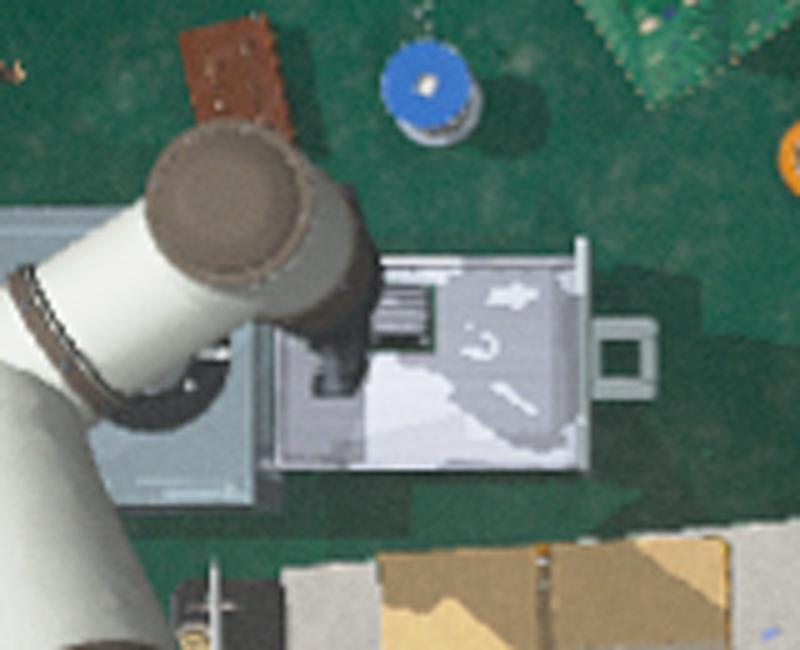

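Call:
{"op": "send_rows", "data": {
  "translation": [
    [0,0,1],
    [0,0,1],
    [0,0,0],
    [0,0,0],
    [0,0,0]
  ],
  "dr": [
    [0,0,0],
    [0,0,0],
    [0,0,0],
    [0,0,0],
    [0,0,0]
  ],
  "grip": [15,15,15,44,44]
}}

```text
clock: 30.2
position: [643.5, 213.7, 43.0]
ee_rot: [-0.702, 0.712, -0.0, 0.001]
contact_force: [-0.2, 0.0, 0.2]
gripper_width: 44.2
```

Call:
{"op": "send_rows", "data": {
  "translation": [
    [0,0,-10],
    [0,0,-25],
    [0,0,-40],
    [0,0,-40],
    [20,0,-5]
  ],
  "dr": [
    [0,0,0],
    [0,0,0],
    [0,0,0],
    [0,0,0],
    [0,0,0]
  ],
  "grip": [44,44,44,44,44]
}}

```text
clock: 30.82
position: [644.8, 195.0, 167.5]
ee_rot: [-0.703, 0.712, -0.002, 0.004]
contact_force: [0.9, 0.0, -0.3]
gripper_width: 44.1
```

Run:
```python
from h import *
st()
for t in["module_4_mid","module_2_mid"]:
 for n in("side","top"):
    arm.get_image(n); r=arm.place_of(t,n); print(n,t,[(np.array(d["xyz"]),round(d["confidence"],2)) for d in r])
print(fitmod(594,-165,-3))
crop("side","b5s",200,150,360,310,4)
plan([(600,0,160,130,6),(594,-165,120,87,6),(594,-165,70,87,3)],50)
```

```text
t 30.82 pos [644.8 195.  167.5] rotm [[-0.013, -1.0, 0.009], [-1.0, 0.013, 0.004], [-0.004, -0.008, -1.0]] F [ 0.9  0.  -0.3] w 44.0525912423915
side module_4_mid [(array([ 722.2, -452.2,   18.9]), 0.66), (array([ 594.9, -161.2,   19.8]), 0.64), (array([ 462.9, -376.8,   15.8]), 0.18)]
top module_4_mid [(array([ 723.1, -449.1,   18.6]), 0.79), (array([ 591. , -165.2,   15.5]), 0.73), (array([ 326.7, -109. ,   18.1]), 0.59)]
side module_2_mid [(array([645.6, 214.3,  44.5]), 0.97)]
top module_2_mid [(array([ 580.2, -378.9,   23.5]), 0.69), (array([647.8, 215.4,  40.9]), 0.6), (array([ 455.5, -192. ,   68.4]), 0.55)]
(array([ 596.1, -162.2,   -4.8]), np.float64(0.3551927259158198))
t 31.38 pos [642.6 193.7 161.6] yaw 179.1 w 44.1 F [-0.6 -0.7 -0.4]
{"translation": [[32.0, 7.0, 0.0], [33.0, 2.0, 0.0], [33.0, -3.0, 0.0], [32.0, -7.0, 1.0], [31.0, -12.0, 0.0]] ,
 "dr": [[0.0, 0.0, 8.0], [0.0, 0.0, 8.0], [0.0, 0.0, 8.5], [0.0, 0.0, 8.0], [0.0, 0.0, 8.5]] , "grip": [50, 50, 50, 50, 50] }
{"translation": [[29.0, -17.0, 1.0], [18.0, -20.0, 7.0], [16.0, -22.0, 7.0], [13.0, -24.0, 6.0], [10.0, -26.0, 7.0]] ,
 "dr": [[0.0, 0.0, 8.0], [0.0, 0.0, 7.0], [0.0, 0.0, 7.0], [0.0, 0.0, 7.5], [0.0, 0.0, 7.0]] , "grip": [50, 50, 50, 50, 50] }
{"translation": [[6.0, -27.0, 6.0], [3.0, -28.0, 7.0], [0.0, 0.0, 17.0], [0.0, 0.0, 16.0], [0.0, 0.0, 17.0]] ,
 "dr": [[0.0, 0.0, 7.5], [0.0, 0.0, 7.0], [0.0, 0.0, 0.0], [0.0, 0.0, 0.0], [0.0, 0.0, 0.0]] , "grip": [50, 50, 50, 50, 50] }
```

View pics/b5s.png

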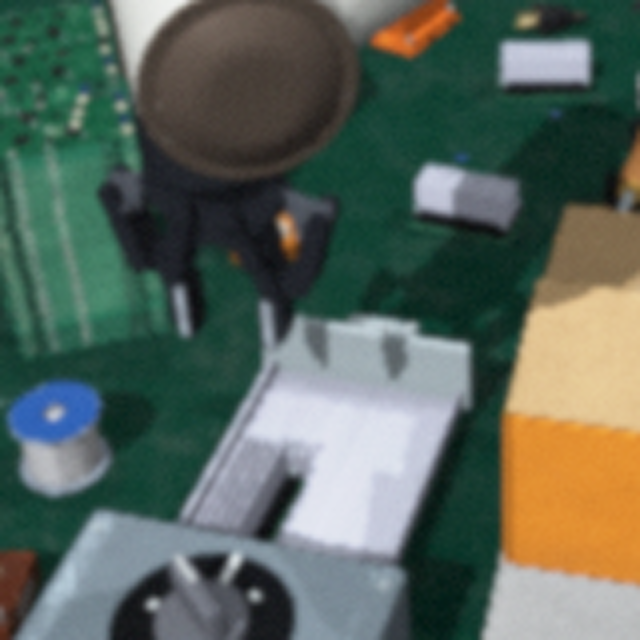

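Call:
{"op": "send_rows", "data": {
  "translation": [
    [32,7,0],
    [33,2,0],
    [33,-3,0],
    [32,-7,1],
    [31,-12,0]
  ],
  "dr": [
    [0,0,8],
    [0,0,8],
    [0,0,8.5],
    [0,0,8],
    [0,0,8.5]
  ],
  "grip": [50,50,50,50,50]
}}

```text
clock: 32.0
position: [606.7, 31.6, 161.1]
ee_rot: [-0.406, 0.914, -0.0, -0.0]
contact_force: [-0.1, -0.3, -0.9]
gripper_width: 50.0
```

Call:
{"op": "send_rows", "data": {
  "translation": [
    [29,-17,1],
    [18,-20,7],
    [16,-22,7],
    [13,-24,6],
    [10,-26,7]
  ],
  "dr": [
    [0,0,8],
    [0,0,7],
    [0,0,7],
    [0,0,7.5],
    [0,0,7]
  ],
  "grip": [50,50,50,50,50]
}}

```text
clock: 32.62
position: [595.9, -110.4, 133.1]
ee_rot: [-0.099, 0.995, -0.0, 0.0]
contact_force: [-0.3, -0.9, 0.2]
gripper_width: 50.1
```

Call:
{"op": "send_rows", "data": {
  "translation": [
    [6,-27,6],
    [3,-28,7],
    [0,0,17],
    [0,0,0],
    [0,0,0]
  ],
  "dr": [
    [0,0,7.5],
    [0,0,7],
    [0,0,0],
    [0,0,0],
    [0,0,0]
  ],
  "grip": [50,50,50,50,50]
}}

```text
clock: 33.25
position: [594.7, -164.7, 103.4]
ee_rot: [0.024, 1.0, -0.0, 0.0]
contact_force: [-0.0, 0.1, 0.1]
gripper_width: 50.1
```

Run:
```python
from h import *
crop("side","b6s",260,130,380,250,5)
for i in range(2):
    arm.get_image("side"); r=arm.place_of("module_4_mid","side"); print([(np.array(d["xyz"]),round(d["confidence"],2)) for d in r])
print(fitmod(594,-164,-3,("side",)))
plan([(594.5,-163.5,16,86.5,5)],50,0.5)
```

```text
[(array([ 594.6, -163.3,   17.1]), 0.71), (array([ 723.7, -451.3,   17.2]), 0.7)]
[(array([ 595. , -158.9,   18.9]), 0.58), (array([ 724.2, -450.8,   16.1]), 0.48)]
(array([ 598.3, -165. ,   -5.8]), np.float64(0.11960180995475111))
t 33.55 pos [ 594.7 -165.1  103.8] yaw 87.2 w 50.4 F [0.1 0.4 0.1]
{"translation": [[0.0, 0.5, 17.5], [0.0, 0.5, 17.5], [0.0, 0.0, 17.5], [0.0, 0.5, 17.5], [0.5, 0.0, 18.0]] ,
 "dr": [[0.0, 0.0, 0.0], [0.0, 0.0, 0.0], [0.0, 0.0, 0.0], [0.0, 0.0, 0.5], [0.0, 0.0, 0.0]] , "grip": [50, 50, 50, 50, 50] }
```

View pics/b6s.png

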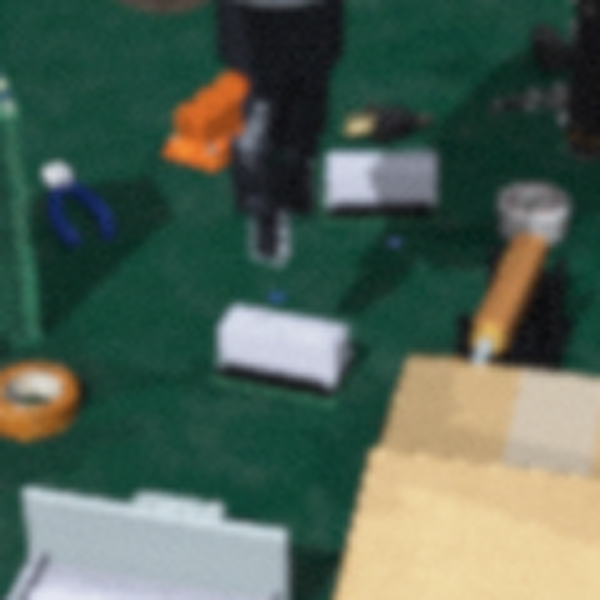

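Call:
{"op": "send_rows", "data": {
  "translation": [
    [0,1.5,20],
    [0,0,25],
    [0,0,20],
    [0,0,15],
    [0,0,8]
  ],
  "dr": [
    [0,0,1],
    [0,0,0],
    [0,0,0],
    [0,0,0],
    [0,0,0]
  ],
  "grip": [50,50,50,50,50]
}}

```text
clock: 34.17
position: [594.3, -163.9, 14.6]
ee_rot: [0.034, 0.999, -0.0, -0.0]
contact_force: [1.2, 0.8, 0.7]
gripper_width: 50.1
```

Call:
{"op": "send_rows", "data": {
  "translation": [
    [0,0,0],
    [0,0,0],
    [0,0,0],
    [0,0,0],
    [0,0,0]
  ],
  "dr": [
    [0,0,0],
    [0,0,0],
    [0,0,0],
    [0,0,0],
    [0,0,0]
  ],
  "grip": [15,15,15,15,15]
}}

```text
clock: 34.8
position: [594.7, -163.9, 15.8]
ee_rot: [0.034, 0.999, -0.0, 0.0]
contact_force: [-1.1, 1.0, 2.3]
gripper_width: 25.1
```

Run:
```python
from h import *
crop("side","b7s",260,130,380,250,5)
plan([(595,-163,115,87,3),(615,-40,145,130,6),(642,124,120,179.1,6)],15)
```

```text
t 34.85 pos [ 594.8 -163.9   15.8] yaw 86.1 w 24.9 F [-0.2  0.6  0.9]
{"translation": [[0.0, 0.0, -33.0], [0.0, 0.0, -33.0], [0.0, 1.0, -33.0], [-2.0, 21.0, -5.0], [-5.0, 20.0, -5.0]] ,
 "dr": [[0.0, 0.0, -0.5], [0.0, 0.0, 0.0], [0.0, 0.0, -0.5], [0.0, 0.0, -7.0], [0.0, 0.0, -7.0]] , "grip": [15, 15, 15, 15, 15] }
{"translation": [[-7.0, 19.0, -5.0], [-10.0, 18.0, -5.0], [-12.0, 17.0, -5.0], [-14.0, 16.0, -5.0], [-21.0, 18.0, 4.0]] ,
 "dr": [[0.0, 0.0, -7.0], [0.0, 0.0, -7.5], [0.0, 0.0, -7.0], [0.0, 0.0, -7.5], [0.0, 0.0, -8.0]] , "grip": [15, 15, 15, 15, 15] }
{"translation": [[-23.0, 15.0, 4.0], [-25.0, 11.0, 4.0], [-27.0, 8.0, 4.0], [-28.0, 4.0, 4.0], [-27.0, 0.0, 5.0]] ,
 "dr": [[0.0, 0.0, -8.0], [0.0, 0.0, -8.0], [0.0, 0.0, -8.5], [0.0, 0.0, -8.0], [0.0, 0.0, -8.5]] , "grip": [15, 15, 15, 15, 15] }
```

View pics/b7s.png

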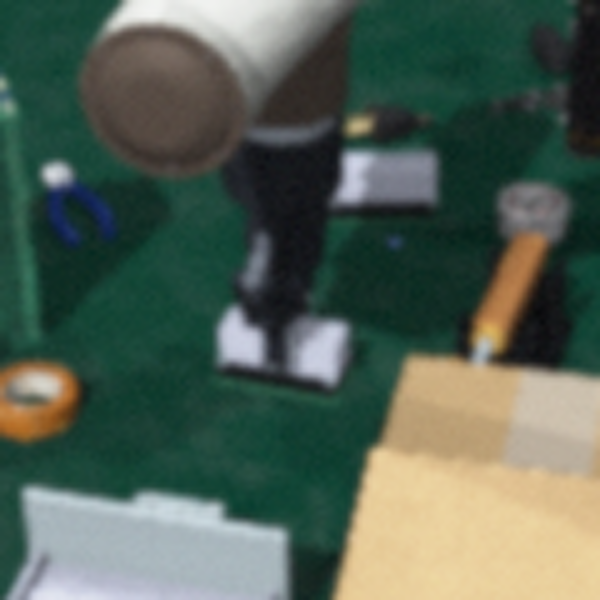

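Call:
{"op": "send_rows", "data": {
  "translation": [
    [0,0,-25],
    [0,0,-35],
    [0,1,-39],
    [-2,21,-5],
    [-5,20,-5]
  ],
  "dr": [
    [0,0,-0.5],
    [0,0,0],
    [0,0,-0.5],
    [0,0,-7],
    [0,0,-7]
  ],
  "grip": [15,15,15,15,15]
}}

```text
clock: 35.48
position: [600.8, -121.5, 124.6]
ee_rot: [-0.098, 0.995, 0.0, 0.0]
contact_force: [-0.3, -0.6, -1.9]
gripper_width: 24.8
```

Call:
{"op": "send_rows", "data": {
  "translation": [
    [-7,19,-5],
    [-10,18,-5],
    [-12,17,-5],
    [-14,16,-5],
    [-21,18,4]
  ],
  "dr": [
    [0,0,-7],
    [0,0,-7.5],
    [0,0,-7],
    [0,0,-7.5],
    [0,0,-8]
  ],
  "grip": [15,15,15,15,15]
}}

```text
clock: 36.1
position: [619.4, -12.3, 140.6]
ee_rot: [-0.41, 0.912, -0.0, 0.0]
contact_force: [0.6, 0.3, -1.2]
gripper_width: 24.9
```

Call:
{"op": "send_rows", "data": {
  "translation": [
    [-23,15,4],
    [-25,11,4],
    [-27,8,4],
    [-28,4,4],
    [-27,0,5]
  ],
  "dr": [
    [0,0,-8],
    [0,0,-8],
    [0,0,-8.5],
    [0,0,-8],
    [0,0,-8.5]
  ],
  "grip": [15,15,15,15,15]
}}

```text
clock: 36.72
position: [641.5, 124.4, 118.6]
ee_rot: [-0.703, 0.711, 0.0, -0.0]
contact_force: [0.0, -0.6, -1.6]
gripper_width: 24.8
```

Run:
```python
from h import *
crop("side","b8s",200,150,360,310,4)
crop("top","b8",170,100,330,230,5)
for n in("side","top"):
  for t in ("module_4_mid","module_2_mid"):
    arm.get_image(n); r=arm.place_of(t,n); print(n,t,[(np.array(d["xyz"]),round(d["confidence"],2)) for d in r])
plan([(642,121,43,179.1,5)],15,0.5)
```

```text
side module_4_mid [(array([640.2, 130.8, 120.8]), 0.63), (array([ 726. , -451.6,   19. ]), 0.63)]
side module_2_mid [(array([647.8, 211.1,  46.6]), 0.82), (array([ 464.7, -376.6,   16. ]), 0.21), (array([609.1,  46.9,  43.4]), 0.2)]
top module_4_mid [(array([ 723.4, -450.3,   19.5]), 0.86), (array([638.8, 119.5, 120.2]), 0.67), (array([ 326.4, -105.5,   20.2]), 0.62)]
top module_2_mid [(array([649.2, 212.7,  43.2]), 0.5)]
t 37.23 pos [641.8 122.9 119.5] yaw 179.1 w 24.6 F [ 0.8  0.8 -1.4]
{"translation": [[0.5, 0.0, 15.5], [0.5, 0.0, 15.5], [0.5, 0.0, 15.0], [0.0, 0.0, 15.5], [0.5, 0.0, 15.0]] ,
 "dr": [[0.0, 0.0, 0.0], [0.0, 0.0, 0.0], [0.0, 0.0, 0.0], [0.0, 0.0, 0.0], [0.0, 0.0, 0.0]] , "grip": [15, 15, 15, 15, 15] }
```

View pics/b8s.png

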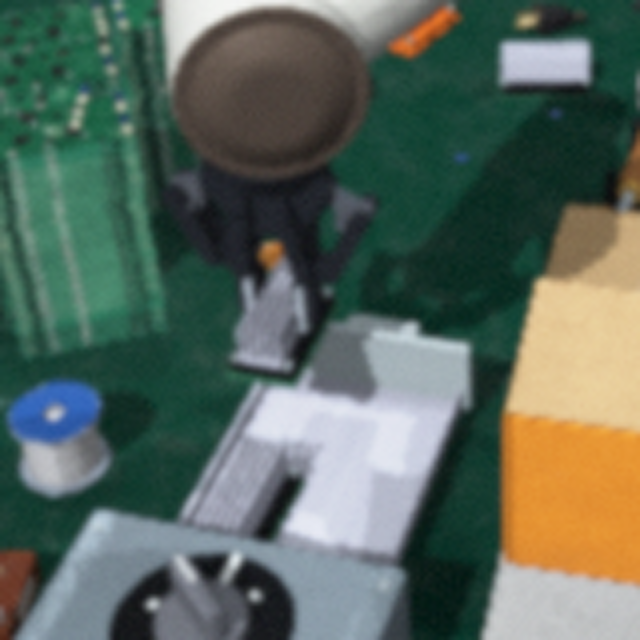

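View pics/b8.png

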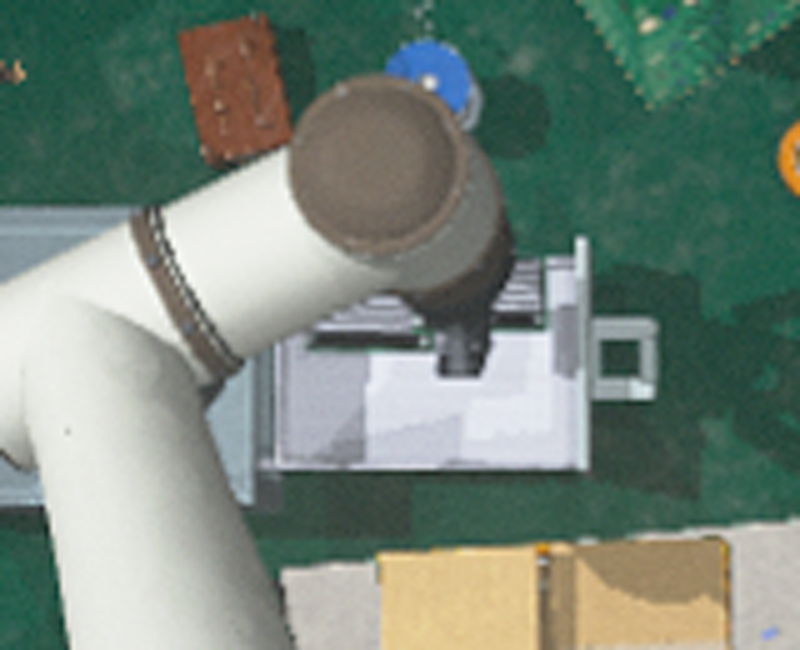

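Run:
```python
from h import *
f=lambda u,v:((u+.5)/5-.5+170,(v+.5)/5-.5+100)
print("m4 board end",ray("top",[f(545,325)],103),"m2 end",ray("top",[f(434,350)],27), "m2 left", ray("top",[f(307,347)],36))
```

```text
m4 board end [[619.9  91.  103. ]] m2 end [[616.9 171.6  27. ]] m2 left [[619.9 253.   36. ]]
```

Call:
{"op": "send_rows", "data": {
  "translation": [
    [5,0,15],
    [0,0,20],
    [0,0,18],
    [0,0,10],
    [0,0,5]
  ],
  "dr": [
    [0,0,0],
    [0,0,0],
    [0,0,0],
    [0,0,0],
    [0,0,0]
  ],
  "grip": [15,15,15,15,15]
}}

```text
clock: 37.85
position: [641.6, 118.5, 50.4]
ee_rot: [-0.702, 0.712, 0.0, -0.001]
contact_force: [-0.1, -0.2, -1.3]
gripper_width: 24.6
```

Run:
```python
from h import *
st()
crop("side","b9s",220,180,320,280,6)
crop("top","b9",220,130,320,210,7)
```

```text
t 37.85 pos [641.6 118.5  50.4] rotm [[-0.015, -1.0, -0.001], [-1.0, 0.015, -0.001], [0.001, 0.001, -1.0]] F [-0.1 -0.2 -1.3] w 24.612219134541785
```

View pics/b9s.png

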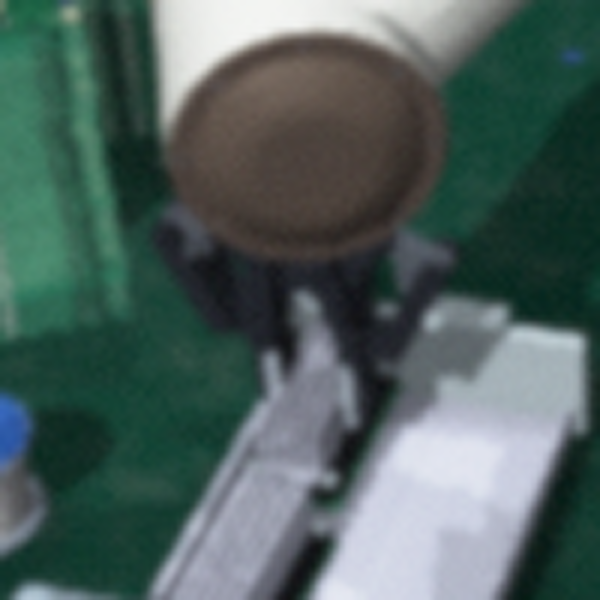

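View pics/b9.png

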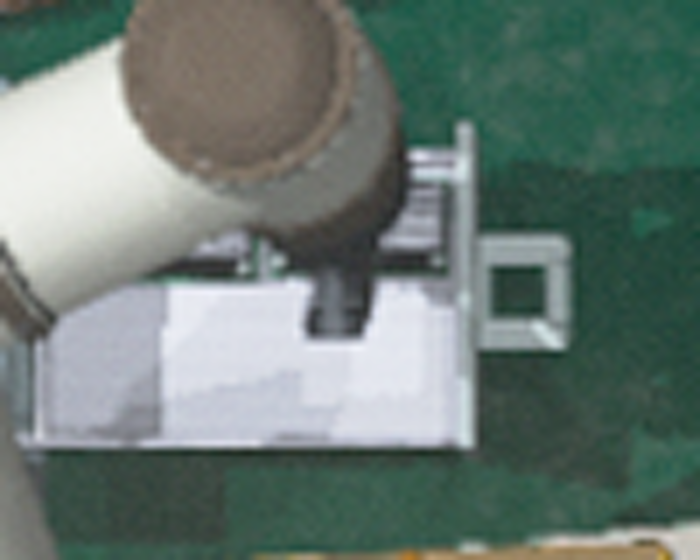

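Call:
{"op": "send_rows", "data": {
  "translation": [
    [-1,0,4],
    [0,0,4],
    [0,0,1],
    [0,0,0],
    [0,0,0]
  ],
  "dr": [
    [0,0,0],
    [0,0,0],
    [0,0,0],
    [0,0,0],
    [0,0,0]
  ],
  "grip": [15,15,15,15,44]
}}

```text
clock: 38.58
position: [642.2, 119.7, 42.8]
ee_rot: [-0.702, 0.712, -0.0, 0.0]
contact_force: [-1.2, 0.2, 0.3]
gripper_width: 41.9
```

Call:
{"op": "send_rows", "data": {
  "translation": [
    [0,0,0],
    [0,0,-5],
    [0,0,-30],
    [0,0,-40],
    [0,0,-45]
  ],
  "dr": [
    [0,0,0],
    [0,0,0],
    [0,0,0],
    [0,0,0],
    [0,0,0]
  ],
  "grip": [44,44,44,44,44]
}}

```text
clock: 39.2
position: [641.5, 119.5, 163.6]
ee_rot: [-0.702, 0.712, 0.0, -0.0]
contact_force: [-0.2, 0.2, 0.1]
gripper_width: 43.5
```

Run:
```python
from h import *
st()
crop("side","c1s",200,150,360,310,4)
for t in["module_1_mid","module_2_mid","module_4_mid"]:
 for n in("side","top"):
    arm.get_image(n); r=arm.place_of(t,n); print(n,t,[(np.array(d["xyz"]),round(d["confidence"],2)) for d in r])
print(fitmod(578,-382,14))
plan([(610,-50,160,140,5),(577.5,-381,160,104,8),(577.5,-381,110,104,2)],50)
```

```text
t 39.2 pos [641.5 119.5 163.6] rotm [[-0.015, -1.0, -0.001], [-1.0, 0.015, -0.0], [0.0, 0.001, -1.0]] F [-0.2  0.2  0.1] w 43.5268440362908
side module_1_mid [(array([ 579.8, -381.7,   20.9]), 0.81)]
top module_1_mid [(array([ 578.8, -379.9,   21.1]), 0.57)]
side module_2_mid [(array([647.8, 210.4,  43.9]), 0.85)]
top module_2_mid [(array([648.9, 210.6,  42.7]), 0.65), (array([ 468.2, -377.6,   11.6]), 0.24)]
side module_4_mid [(array([642.3, 120.6,  44. ]), 0.57), (array([ 723.4, -451. ,   18.1]), 0.48)]
top module_4_mid [(array([ 724.7, -451.6,   18. ]), 0.91), (array([ 327.1, -108.5,   20.7]), 0.79), (array([633.8, 115.7,  41.6]), 0.58)]
(array([ 578.8, -382.5,   16.7]), np.float64(0.2855685526475731))
t 39.95 pos [641.7 119.6 162. ] yaw 179.1 w 44.1 F [ 0.3  0.4 -0. ]
{"translation": [[34.0, 6.0, 0.0], [34.0, 1.0, 1.0], [34.0, -4.0, 0.0], [34.0, -8.0, 1.0], [32.0, -13.0, 0.0]] ,
 "dr": [[0.0, 0.0, 8.0], [0.0, 0.0, 8.0], [0.0, 0.0, 7.5], [0.0, 0.0, 8.0], [0.0, 0.0, 7.5]] , "grip": [50, 50, 50, 50, 50] }
{"translation": [[34.0, -23.0, 0.0], [33.0, -26.0, 0.0], [30.0, -29.0, 0.0], [28.0, -31.0, 0.0], [25.0, -33.0, 0.0]] ,
 "dr": [[0.0, 0.0, 4.5], [0.0, 0.0, 4.5], [0.0, 0.0, 4.5], [0.0, 0.0, 4.5], [0.0, 0.0, 4.5]] , "grip": [50, 50, 50, 50, 50] }
{"translation": [[23.0, -35.0, 0.0], [20.0, -36.0, 0.0], [18.0, -38.0, 0.0], [0.0, 0.0, 25.0], [-1.0, 0.0, 25.0]] ,
 "dr": [[0.0, 0.0, 4.5], [0.0, 0.0, 4.5], [0.0, 0.0, 4.5], [0.0, 0.0, 0.0], [0.0, 0.0, 0.0]] , "grip": [50, 50, 50, 50, 50] }
```

View pics/c1s.png

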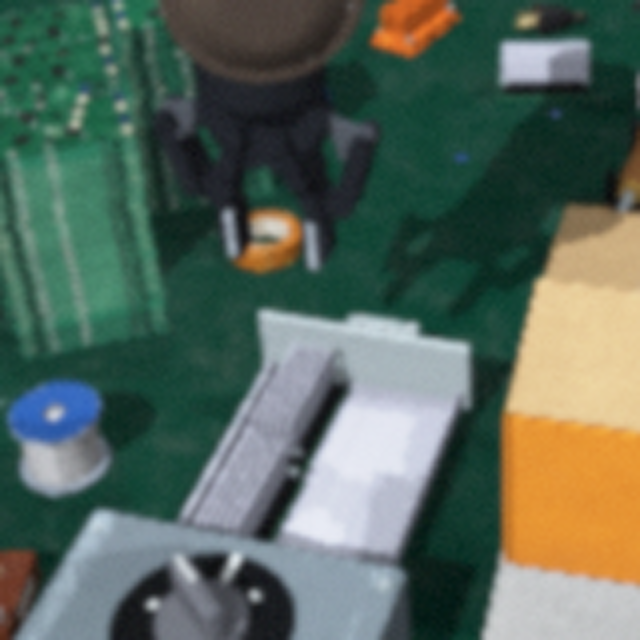

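Call:
{"op": "send_rows", "data": {
  "translation": [
    [34,6,0],
    [34,1,1],
    [34,-4,0],
    [34,-8,1],
    [32,-13,0]
  ],
  "dr": [
    [0,0,8],
    [0,0,8],
    [0,0,7.5],
    [0,0,8],
    [0,0,7.5]
  ],
  "grip": [50,50,50,50,50]
}}

```text
clock: 40.58
position: [609.8, -50.7, 160.3]
ee_rot: [-0.422, 0.907, -0.0, -0.0]
contact_force: [0.9, -0.2, 0.5]
gripper_width: 49.9
```

Call:
{"op": "send_rows", "data": {
  "translation": [
    [34,-23,0],
    [33,-26,0],
    [30,-29,0],
    [28,-31,0],
    [25,-33,0]
  ],
  "dr": [
    [0,0,4.5],
    [0,0,4.5],
    [0,0,4.5],
    [0,0,4.5],
    [0,0,4.5]
  ],
  "grip": [50,50,50,50,50]
}}

```text
clock: 41.2
position: [590.1, -258.0, 160.4]
ee_rot: [-0.238, 0.971, -0.0, 0.0]
contact_force: [1.4, 0.2, 0.7]
gripper_width: 50.3
```

Call:
{"op": "send_rows", "data": {
  "translation": [
    [23,-35,0],
    [20,-36,0],
    [18,-38,0],
    [0,0,25],
    [-1,0,25]
  ],
  "dr": [
    [0,0,4.5],
    [0,0,4.5],
    [0,0,4.5],
    [0,0,0],
    [0,0,0]
  ],
  "grip": [50,50,50,50,50]
}}

```text
clock: 41.82
position: [577.7, -381.8, 109.7]
ee_rot: [-0.122, 0.993, -0.0, 0.0]
contact_force: [-1.0, 0.4, -0.4]
gripper_width: 50.2
```

Run:
```python
from h import *
crop("side","c2s",290,110,390,210,6)
for n in("side","top"):
    arm.get_image(n); r=arm.place_of("module_1_mid",n); print(n,[(np.array(d["xyz"]),round(d["confidence"],2)) for d in r])
print(fitmod(578,-382,14,("side",)))
plan([(578.5,-381,16,104.5,5)],50,0.5)
```

```text
side [(array([ 580.4, -385.3,   21.2]), 0.81), (array([ 454.2, -200.7,   67.1]), 0.7)]
top [(array([ 575.3, -379.2,   19.3]), 0.74), (array([636.6, 121. ,  42.8]), 0.44)]
(array([ 578.9, -385.5,   19.4]), np.float64(0.12194211017740429))
t 42.12 pos [ 578.9 -381.1  111.9] yaw 104.2 w 49.9 F [ 0.3 -0.6 -0. ]
{"translation": [[0.0, 0.0, 19.0], [0.0, 0.0, 19.0], [0.0, 0.0, 19.5], [0.5, 0.0, 19.0], [0.0, 0.5, 19.5]] ,
 "dr": [[0.0, 0.0, 0.0], [0.0, 0.0, 0.0], [0.0, 0.0, 0.0], [0.0, 0.0, 0.0], [0.0, 0.0, -0.5]] , "grip": [50, 50, 50, 50, 50] }
```

View pics/c2s.png

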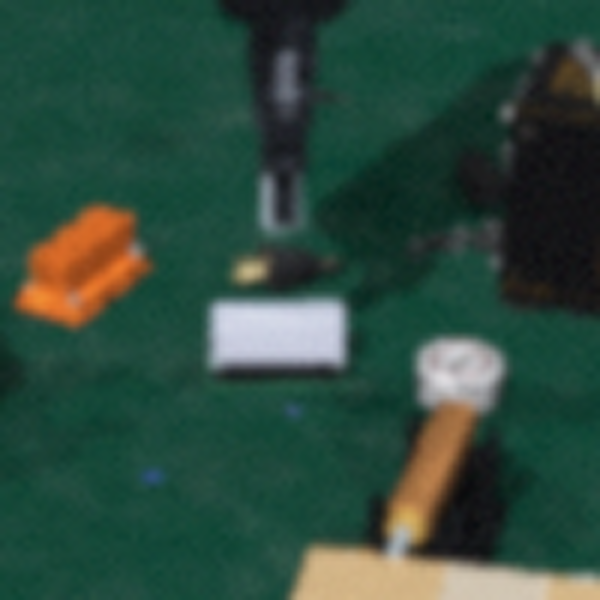

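Call:
{"op": "send_rows", "data": {
  "translation": [
    [0,-1,20],
    [0,0,28],
    [0,0,24],
    [0,0,16],
    [0,0,8]
  ],
  "dr": [
    [0,0,-1],
    [0,0,0],
    [0,0,0],
    [0,0,0],
    [0,0,0]
  ],
  "grip": [50,50,50,50,50]
}}

```text
clock: 42.75
position: [578.5, -381.8, 14.3]
ee_rot: [-0.132, 0.991, -0.0, 0.0]
contact_force: [0.1, 0.4, -0.2]
gripper_width: 49.7
```

Call:
{"op": "send_rows", "data": {
  "translation": [
    [0,0,0],
    [0,0,0],
    [0,0,0],
    [0,0,0],
    [0,0,0]
  ],
  "dr": [
    [0,0,0],
    [0,0,0],
    [0,0,0],
    [0,0,0],
    [0,0,0]
  ],
  "grip": [15,15,15,15,15]
}}

```text
clock: 43.38
position: [578.8, -382.0, 15.3]
ee_rot: [-0.132, 0.991, -0.0, 0.001]
contact_force: [-0.2, -0.0, 3.1]
gripper_width: 25.4
```

Run:
```python
from h import *
crop("side","c3s",290,110,390,210,6)
plan([(578,-382,120,104,3),(590,-150,165,104,6),(575,80,165,150,6),(577,212,130,179.1,5)],15)
```

```text
t 43.42 pos [ 578.8 -382.    15.3] yaw 105.1 w 24.8 F [-0.7  1.4  3.6]
{"translation": [[0.0, 0.0, -35.0], [0.0, 0.0, -35.0], [1.0, 0.0, -35.0], [-11.0, 37.0, -7.0], [-12.0, 37.0, -8.0]] ,
 "dr": [[0.0, 0.0, 0.5], [0.0, 0.0, 0.5], [0.0, 0.0, 0.0], [0.0, 0.0, 0.0], [0.0, 0.0, 0.0]] , "grip": [15, 15, 15, 15, 15] }
{"translation": [[-11.0, 37.0, -7.0], [-12.0, 37.0, -8.0], [-11.0, 37.0, -7.0], [-12.0, 37.0, -8.0], [-7.0, 38.0, 0.0]] ,
 "dr": [[0.0, 0.0, 0.0], [0.0, 0.0, 0.0], [0.0, 0.0, 0.0], [0.0, 0.0, 0.0], [0.0, 0.0, -7.5]] , "grip": [15, 15, 15, 15, 15] }
{"translation": [[-12.0, 37.0, 0.0], [-16.0, 35.0, 0.0], [-21.0, 32.0, 0.0], [-25.0, 29.0, 0.0], [-28.0, 25.0, 0.0]] ,
 "dr": [[0.0, 0.0, -7.5], [0.0, 0.0, -7.5], [0.0, 0.0, -8.0], [0.0, 0.0, -7.5], [0.0, 0.0, -8.0]] , "grip": [15, 15, 15, 15, 15] }
{"translation": [[-23.0, 13.0, 7.0], [-24.0, 10.0, 7.0], [-25.0, 8.0, 7.0], [-26.0, 5.0, 7.0], [-27.0, 3.0, 7.0]] ,
 "dr": [[0.0, 0.0, -6.0], [0.0, 0.0, -5.5], [0.0, 0.0, -6.0], [0.0, 0.0, -5.5], [0.0, 0.0, -6.0]] , "grip": [15, 15, 15, 15, 15] }
```

View pics/c3s.png

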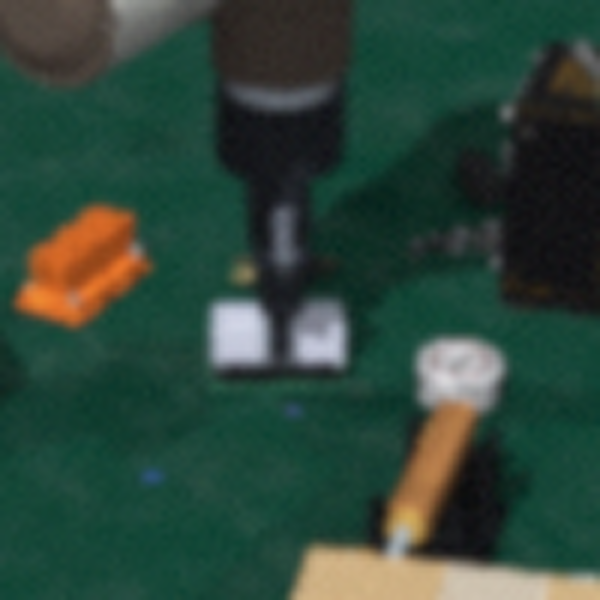

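Call:
{"op": "send_rows", "data": {
  "translation": [
    [0,0,-28],
    [0,0,-38],
    [1,0,-39],
    [-11,37,-7],
    [-12,37,-8]
  ],
  "dr": [
    [0,0,0.5],
    [0,0,0.5],
    [0,0,0],
    [0,0,0],
    [0,0,0]
  ],
  "grip": [15,15,15,15,15]
}}

```text
clock: 44.05
position: [580.4, -303.8, 133.6]
ee_rot: [-0.122, 0.993, 0.001, -0.001]
contact_force: [0.5, 0.5, -2.7]
gripper_width: 24.9
```

Call:
{"op": "send_rows", "data": {
  "translation": [
    [-11,37,-7],
    [-12,37,-8],
    [-11,37,-7],
    [-12,37,-8],
    [-7,38,0]
  ],
  "dr": [
    [0,0,0],
    [0,0,0],
    [0,0,0],
    [0,0,0],
    [0,0,-7.5]
  ],
  "grip": [15,15,15,15,15]
}}

```text
clock: 44.68
position: [587.2, -110.0, 164.0]
ee_rot: [-0.189, 0.982, 0.0, -0.0]
contact_force: [1.1, 0.4, -1.6]
gripper_width: 25.1
```

Call:
{"op": "send_rows", "data": {
  "translation": [
    [-12,37,0],
    [-16,35,0],
    [-21,32,0],
    [-25,29,0],
    [-28,25,0]
  ],
  "dr": [
    [0,0,-7.5],
    [0,0,-7.5],
    [0,0,-8],
    [0,0,-7.5],
    [0,0,-8]
  ],
  "grip": [15,15,15,15,15]
}}

```text
clock: 45.3
position: [573.5, 80.7, 163.3]
ee_rot: [-0.503, 0.864, 0.0, -0.001]
contact_force: [0.9, 0.0, -1.6]
gripper_width: 24.7
```

Run:
```python
from h import *
plan([(577,168,125,179.1,5)],15)
```

```text
t 45.3 pos [573.5  80.7 163.3] yaw 150.4 w 24.7 F [ 0.9  0.  -1.6]
{"translation": [[-16.0, 8.0, 8.0], [-16.0, 6.0, 8.0], [-17.0, 5.0, 7.0], [-17.0, 3.0, 8.0], [-17.0, 2.0, 7.0]] ,
 "dr": [[0.0, 0.0, -5.5], [0.0, 0.0, -6.0], [0.0, 0.0, -5.5], [0.0, 0.0, -6.0], [0.0, 0.0, -5.5]] , "grip": [15, 15, 15, 15, 15] }
```

Call:
{"op": "send_rows", "data": {
  "translation": [
    [-16,8,8],
    [-16,6,8],
    [-17,5,7],
    [-17,3,8],
    [-17,2,7]
  ],
  "dr": [
    [0,0,-5.5],
    [0,0,-6],
    [0,0,-5.5],
    [0,0,-6],
    [0,0,-5.5]
  ],
  "grip": [15,15,15,15,15]
}}

```text
clock: 45.92
position: [577.3, 166.8, 124.8]
ee_rot: [-0.7, 0.715, 0.001, -0.001]
contact_force: [0.3, -0.4, -1.9]
gripper_width: 24.6
```

Run:
```python
from h import *
crop("side","c4s",200,150,360,310,4)
crop("top","c4",170,100,330,230,5)
for n in("side","top"):
    arm.get_image(n); r=arm.place_of("module_1_mid",n); print(n,[(np.array(d["xyz"]),round(d["confidence"],2)) for d in r])
plan([(577,168,50,179.1,5)],15,0.5)
```

```text
side [(array([577.3, 165.3, 129.4]), 0.94), (array([ 451.7, -196.5,   66.2]), 0.44)]
top [(array([578.7, 168. , 128.7]), 0.66)]
t 46.23 pos [578.1 166.  126.2] yaw 178.5 w 24.8 F [ 0.2  0.7 -2.1]
{"translation": [[-0.5, 0.0, 15.0], [-0.5, 0.5, 15.5], [-0.5, 0.0, 15.0], [0.0, 0.5, 15.5], [-0.5, 0.0, 15.0]] ,
 "dr": [[0.0, 0.0, 0.0], [0.0, 0.0, 0.0], [0.0, 0.0, 0.0], [0.0, 0.0, -0.5], [0.0, 0.0, 0.0]] , "grip": [15, 15, 15, 15, 15] }
```

View pics/c4s.png

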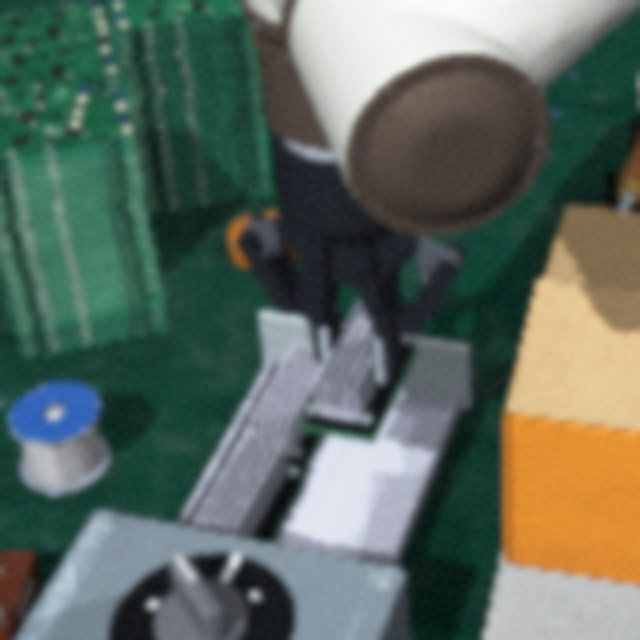

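View pics/c4.png

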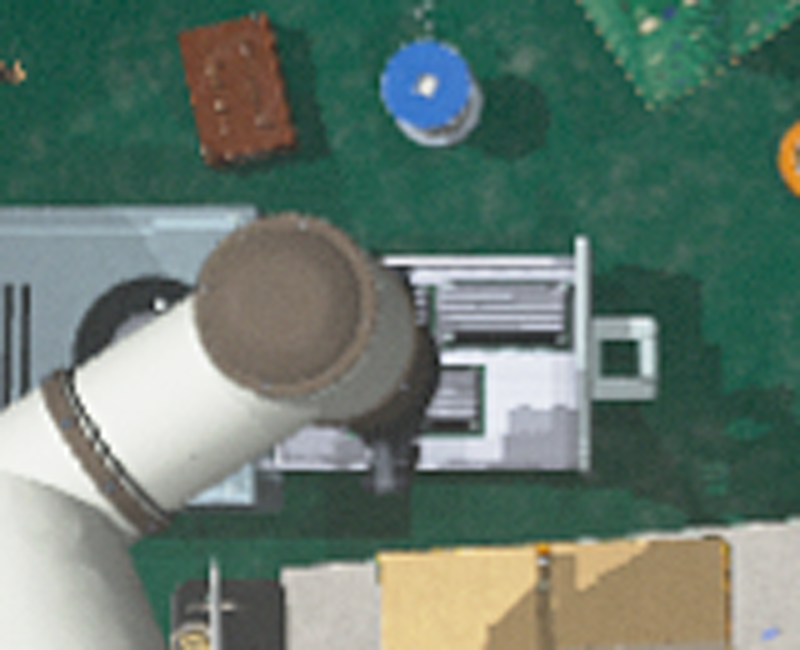

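Call:
{"op": "send_rows", "data": {
  "translation": [
    [0,0,18],
    [0,0,24],
    [0,0,20],
    [0,0,12],
    [0,0,6]
  ],
  "dr": [
    [0,0,-0.5],
    [0,0,0],
    [0,0,0],
    [0,0,0],
    [0,0,0]
  ],
  "grip": [15,15,15,15,15]
}}

```text
clock: 46.85
position: [578.3, 166.3, 46.1]
ee_rot: [-0.701, 0.713, -0.0, -0.0]
contact_force: [0.4, 0.1, -1.5]
gripper_width: 25.3
```

Run:
```python
from h import *
st()
crop("side","c5s",220,180,340,280,6)
st()
```

```text
t 46.85 pos [578.3 166.3  46.1] rotm [[-0.016, -1.0, -0.0], [-1.0, 0.016, -0.0], [0.0, 0.0, -1.0]] F [ 0.4  0.1 -1.5] w 25.29595216699025
t 46.9 pos [578.1 166.3  45.6] rotm [[-0.016, -1.0, -0.001], [-1.0, 0.016, -0.0], [0.0, 0.001, -1.0]] F [ 0.5 -0.5 -2.8] w 25.017309284577472
```

View pics/c5s.png

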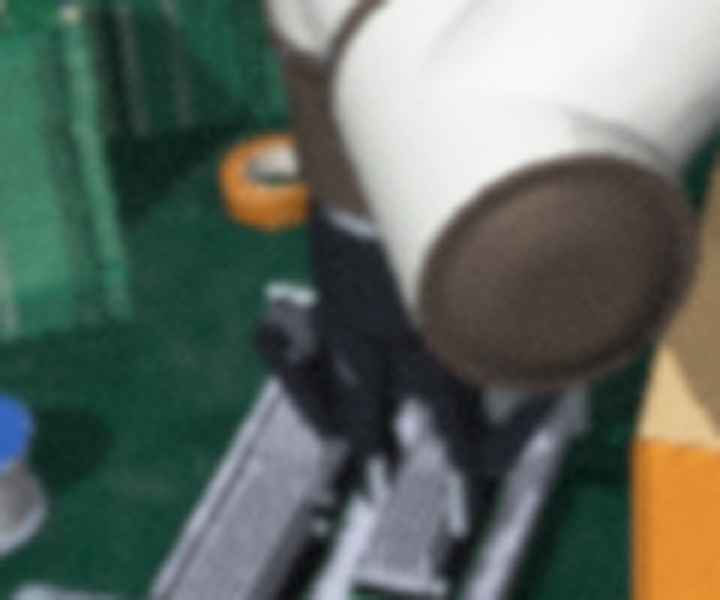

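Call:
{"op": "send_rows", "data": {
  "translation": [
    [0,0,2],
    [0,0,2],
    [0,0,1],
    [0,0,0],
    [0,0,0]
  ],
  "dr": [
    [0,0,0],
    [0,0,0],
    [0,0,0],
    [0,0,0],
    [0,0,0]
  ],
  "grip": [15,15,15,15,40]
}}

```text
clock: 47.52
position: [578.7, 166.9, 41.8]
ee_rot: [-0.702, 0.712, -0.0, 0.0]
contact_force: [0.7, -0.1, 0.3]
gripper_width: 39.6
```

Call:
{"op": "send_rows", "data": {
  "translation": [
    [0,0,0],
    [0,0,-5],
    [0,0,-25],
    [0,0,-35],
    [0,0,-35]
  ],
  "dr": [
    [0,0,0],
    [0,0,0],
    [0,0,0],
    [0,0,0],
    [0,0,0]
  ],
  "grip": [40,40,40,40,40]
}}

```text
clock: 48.15
position: [578.3, 166.6, 142.8]
ee_rot: [-0.702, 0.712, -0.0, 0.0]
contact_force: [0.5, 0.3, 0.3]
gripper_width: 39.9
```

Run:
```python
from h import *
st()
plan([(609,-20,150,178.5,5)],0)
```

```text
t 48.15 pos [578.3 166.6 142.8] rotm [[-0.015, -1.0, 0.0], [-1.0, 0.015, -0.0], [0.0, -0.0, -1.0]] F [0.5 0.3 0.3] w 39.886069241346256
t 48.15 pos [578.3 166.6 142.8] yaw 179.1 w 39.9 F [0.5 0.3 0.3]
{"translation": [[37.0, -7.0, -1.0], [37.0, -7.0, -2.0], [37.0, -7.0, -1.0], [38.0, -6.0, -2.0], [37.0, -7.0, -1.0]] ,
 "dr": [[0.0, 0.0, 0.0], [0.0, 0.0, 0.0], [0.0, 0.0, 0.0], [0.0, 0.0, 0.5], [0.0, 0.0, 0.0]] , "grip": [0, 0, 0, 0, 0] }
```

Call:
{"op": "send_rows", "data": {
  "translation": [
    [37,-7,-1],
    [37,-7,-2],
    [37,-7,-1],
    [38,-6,-2],
    [37,-7,-1]
  ],
  "dr": [
    [0,0,0],
    [0,0,0],
    [0,0,0],
    [0,0,0],
    [0,0,0]
  ],
  "grip": [0,0,0,0,0]
}}

```text
clock: 48.78
position: [609.7, -21.1, 149.1]
ee_rot: [-0.702, 0.712, -0.0, 0.0]
contact_force: [0.6, 0.0, 0.1]
gripper_width: 0.0
```

Run:
```python
from h import *
st()
crop("side","d1s",200,150,360,310,4)
crop("top","d1",170,100,330,230,5)
for t in["module_1_mid","module_2_mid","module_3_mid","module_4_mid","tray_floor","tray_hole"]:
 for n in("side","top"):
    arm.get_image(n); r=arm.place_of(t,n); print(n,t,[(np.array(d["xyz"]),round(d["confidence"],2)) for d in r])
plan([(609.5,-20,28,179.1,5)],0)
```

```text
t 48.77 pos [609.7 -21.1 149.1] rotm [[-0.015, -1.0, 0.001], [-1.0, 0.015, 0.0], [-0.0, -0.001, -1.0]] F [0.6 0.  0.1] w 0.0013583601329294562
side module_1_mid [(array([579.7, 165.4,  43.7]), 0.65)]
top module_1_mid [(array([577.7, 168.7,  45.3]), 0.65)]
side module_2_mid [(array([647.4, 209.7,  41.4]), 0.77)]
top module_2_mid []
side module_3_mid [(array([744.6, -87.9,   7.2]), 0.3)]
top module_3_mid [(array([613.9, 339.1, 106.4]), 0.51)]
side module_4_mid [(array([642.2, 120.8,  43.1]), 0.91)]
top module_4_mid [(array([ 329.7, -108.1,   16.6]), 0.9), (array([ 723.2, -452.8,   19.9]), 0.56), (array([745.9, -89.5,   5.8]), 0.26)]
side tray_floor [(array([609. , 172.3,  22.1]), 0.94)]
top tray_floor []
side tray_hole [(array([608.8,  45.4,  44.9]), 0.92)]
top tray_hole [(array([607.1,  46.6,  39.1]), 0.58)]
t 50.08 pos [609.4 -19.8 148.3] yaw 179.1 w 0.1 F [0.1 0.4 0.1]
{"translation": [[0.0, 0.0, 24.0], [0.0, 0.0, 24.0], [0.0, 0.0, 24.0], [0.0, 0.0, 24.0], [0.0, 0.0, 24.0]] ,
 "dr": [[0.0, 0.0, 0.0], [0.0, 0.0, 0.0], [0.0, 0.0, 0.0], [0.0, 0.0, 0.0], [0.0, 0.0, 0.0]] , "grip": [0, 0, 0, 0, 0] }
```

View pics/d1s.png

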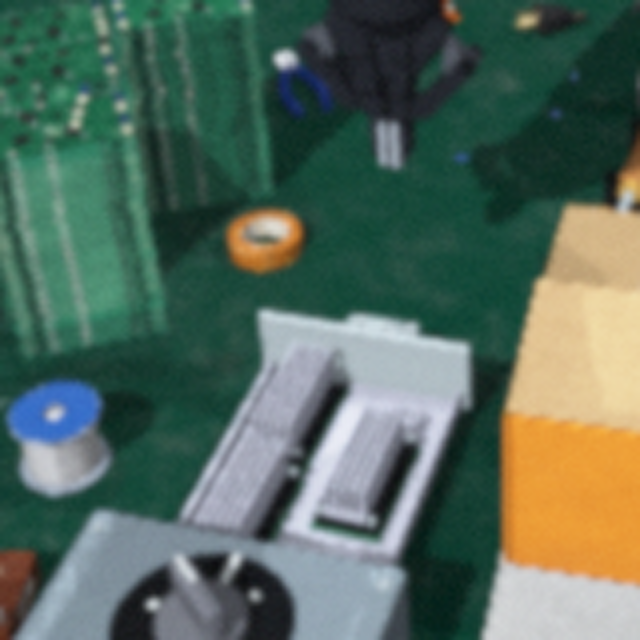

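View pics/d1.png

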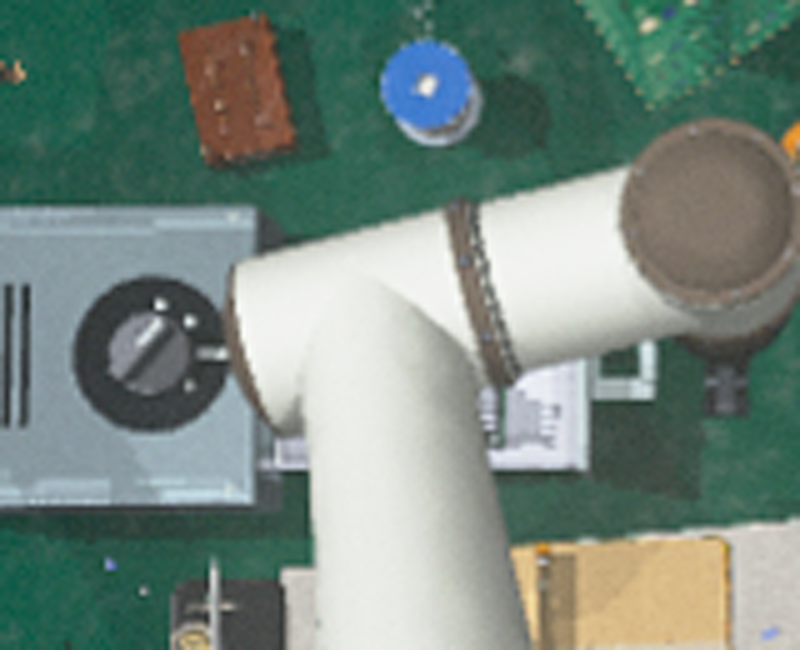

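Call:
{"op": "send_rows", "data": {
  "translation": [
    [0,0,25],
    [0,0,35],
    [0,0,30],
    [0,0,20],
    [0,0,10]
  ],
  "dr": [
    [0,0,0],
    [0,0,0],
    [0,0,0],
    [0,0,0],
    [0,0,0]
  ],
  "grip": [0,0,0,0,0]
}}

```text
clock: 50.7
position: [608.9, -20.0, 27.1]
ee_rot: [-0.702, 0.712, 0.001, -0.001]
contact_force: [-0.0, -0.2, -0.5]
gripper_width: -0.2
```

Call:
{"op": "send_rows", "data": {
  "translation": [
    [-5,0,0],
    [-8,0,0],
    [-8,0,0],
    [-6,0,0],
    [-5,0,0]
  ],
  "dr": [
    [0,0,0],
    [0,0,0],
    [0,0,0],
    [0,0,0],
    [0,0,0]
  ],
  "grip": [0,0,0,0,0]
}}

```text
clock: 51.32
position: [610.0, 12.8, 28.7]
ee_rot: [-0.702, 0.712, -0.0, 0.0]
contact_force: [-0.0, -0.8, -0.2]
gripper_width: -0.0
```

Run:
```python
from h import *
st()
crop("side","d2s",240,160,360,260,6)
```

```text
t 51.33 pos [610.   12.8  28.7] rotm [[-0.015, -1.0, 0.001], [-1.0, 0.015, 0.0], [-0.0, -0.001, -1.0]] F [-0.  -0.8 -0.2] w -0.015679068468498713
```

View pics/d2s.png

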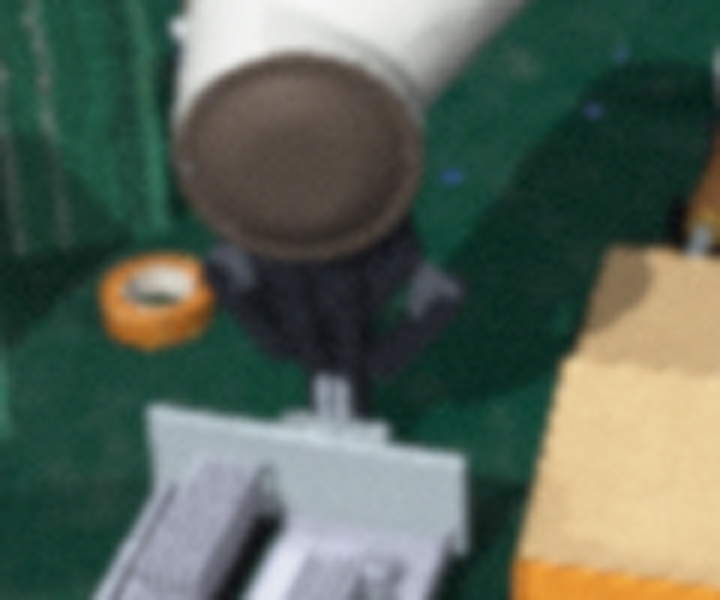

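Call:
{"op": "send_rows", "data": {
  "translation": [
    [-4,0,0],
    [-8,0,0],
    [-12,0,0],
    [-14,0,0],
    [-15,0,0]
  ],
  "dr": [
    [0,0,0],
    [0,0,0],
    [0,0,0],
    [0,0,0],
    [0,0,0]
  ],
  "grip": [0,0,0,0,0]
}}

```text
clock: 52.0
position: [610.9, 66.3, 28.5]
ee_rot: [-0.702, 0.712, -0.0, 0.0]
contact_force: [0.9, -2.7, 1.7]
gripper_width: -0.2
```

Call:
{"op": "send_rows", "data": {
  "translation": [
    [-15,0,0],
    [-15,0,0],
    [-15,0,0],
    [-15,0,0],
    [-15,0,0]
  ],
  "dr": [
    [0,0,0],
    [0,0,0],
    [0,0,0],
    [0,0,0],
    [0,0,0]
  ],
  "grip": [0,0,0,0,0]
}}

```text
clock: 52.62
position: [611.9, 141.1, 28.2]
ee_rot: [-0.702, 0.712, -0.0, 0.0]
contact_force: [1.6, -3.5, 0.6]
gripper_width: -0.0
```

Call:
{"op": "send_rows", "data": {
  "translation": [
    [-14,0,0],
    [-12,0,0],
    [-11,0,0],
    [-9,0,0],
    [-7,0,0]
  ],
  "dr": [
    [0,0,0],
    [0,0,0],
    [0,0,0],
    [0,0,0],
    [0,0,0]
  ],
  "grip": [0,0,0,0,0]
}}

```text
clock: 53.25
position: [612.6, 193.6, 28.2]
ee_rot: [-0.702, 0.712, 0.0, -0.0]
contact_force: [1.3, -2.0, -1.1]
gripper_width: -0.1
```

Run:
```python
from h import *
st()
crop("side","d3s",200,180,360,310,5)
for t in["tray_hole"]:
 for n in("side","top","side","top"):
    arm.get_image(n); r=arm.place_of(t,n); print(n,t,[(np.array(d["xyz"]),round(d["confidence"],2)) for d in r])
```

```text
t 53.25 pos [612.6 193.6  28.2] rotm [[-0.015, -1.0, -0.0], [-1.0, 0.015, -0.0], [0.0, 0.0, -1.0]] F [ 1.3 -2.  -1.1] w -0.0777183273848311
side tray_hole [(array([612.6, 229.8,  43.6]), 0.62)]
top tray_hole [(array([612.7, 227.7,  43.2]), 0.57)]
side tray_hole [(array([614.5, 228.8,  40.7]), 0.73)]
top tray_hole [(array([610.8, 228.4,  42.5]), 0.56)]
```

View pics/d3s.png

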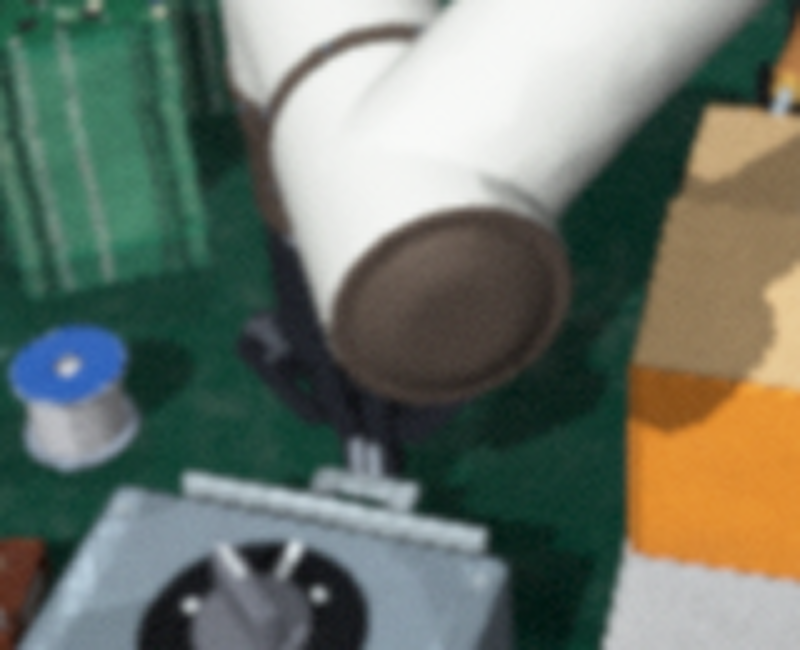

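Call:
{"op": "send_rows", "data": {
  "translation": [
    [-4,0,0],
    [-5,0,0],
    [-4,0,0],
    [-4,0,0],
    [-3,0,0]
  ],
  "dr": [
    [0,0,0],
    [0,0,0],
    [0,0,0],
    [0,0,0],
    [0,0,0]
  ],
  "grip": [0,0,0,0,0]
}}

```text
clock: 54.32
position: [612.8, 213.4, 28.2]
ee_rot: [-0.702, 0.712, 0.0, -0.0]
contact_force: [-0.6, -1.9, 0.0]
gripper_width: -0.4
```

Call:
{"op": "send_rows", "data": {
  "translation": [
    [-1,0,0],
    [-1,0,0],
    [-1,0,0],
    [-1,0,0],
    [0,0,0]
  ],
  "dr": [
    [0,0,0],
    [0,0,0],
    [0,0,0],
    [0,0,0],
    [0,0,0]
  ],
  "grip": [0,0,0,0,0]
}}

```text
clock: 54.95
position: [612.9, 217.2, 28.2]
ee_rot: [-0.702, 0.712, 0.0, -0.0]
contact_force: [-1.0, -1.6, -0.2]
gripper_width: -0.2
```

Call:
{"op": "send_rows", "data": {
  "translation": [
    [-0.5,0,0],
    [-0.5,0,0],
    [-0.5,0,0],
    [-0.5,0,0],
    [0,0,0]
  ],
  "dr": [
    [0,0,0],
    [0,0,0],
    [0,0,0],
    [0,0,0],
    [0,0,0]
  ],
  "grip": [0,0,0,0,0]
}}

```text
clock: 55.58
position: [612.9, 218.2, 28.3]
ee_rot: [-0.702, 0.713, -0.0, -0.001]
contact_force: [-0.2, -5.0, 0.4]
gripper_width: 0.4
```

Call:
{"op": "send_rows", "data": {
  "translation": [
    [-0.5,0,0],
    [-0.5,0,0],
    [0,0,0],
    [0,0,0],
    [0,0,0]
  ],
  "dr": [
    [0,0,0],
    [0,0,0],
    [0,0,0],
    [0,0,0],
    [0,0,0]
  ],
  "grip": [0,0,0,0,0]
}}

```text
clock: 56.2
position: [612.9, 218.2, 28.3]
ee_rot: [-0.701, 0.713, -0.0, -0.001]
contact_force: [1.4, -8.1, 1.0]
gripper_width: -0.1
```

Call:
{"op": "send_rows", "data": {
  "translation": [
    [2,0,0],
    [10,0,0],
    [15,0,-20],
    [0,0,-50],
    [0,0,-50]
  ],
  "dr": [
    [0,0,0],
    [0,0,0],
    [0,0,0],
    [0,0,0],
    [0,0,0]
  ],
  "grip": [0,0,0,0,40]
}}

```text
clock: 56.82
position: [613.0, 192.4, 151.2]
ee_rot: [-0.702, 0.713, -0.0, 0.001]
contact_force: [0.1, 0.5, -0.4]
gripper_width: 16.9
```

Run:
```python
from h import *
st()
crop("side","e1s",170,200,300,330,5)
crop("top","e1",170,130,260,210,8)
for t in["tray_hole","selector_grip","module_1_mid"]:
 for n in("side","top","side","top"):
    arm.get_image(n); r=arm.place_of(t,n); print(n,t,[(np.array(d["xyz"]),round(d["confidence"],2)) for d in r])
plan([(612,337.5,190,219,5)],40)
```

```text
t 56.83 pos [613.  192.4 151.2] rotm [[-0.016, -1.0, 0.002], [-1.0, 0.016, 0.001], [-0.001, -0.002, -1.0]] F [ 0.1  0.5 -0.4] w 16.92255763677679
side tray_hole [(array([612.5, 252.8,  42.5]), 0.54)]
top tray_hole [(array([614. , 252.4,  43. ]), 0.66)]
side tray_hole [(array([613.8, 250.3,  45. ]), 0.41)]
top tray_hole [(array([612.8, 251. ,  42.8]), 0.43)]
side selector_grip [(array([611.6, 334.7, 107.3]), 0.93)]
top selector_grip []
side selector_grip [(array([611.3, 337.7, 105.1]), 0.96)]
top selector_grip []
side module_1_mid []
top module_1_mid []
side module_1_mid [(array([613.4, 385.9,  -0.9]), 0.25)]
top module_1_mid [(array([610.2, 250.9,  44.9]), 0.52), (array([613.9, 393.5,   0.2]), 0.46)]
t 58.12 pos [612.7 193.2 148.4] yaw 179.1 w 40.1 F [-0.2 -0.4 -0.6]
{"translation": [[-29.0, 1.0, -8.0], [-29.0, -4.0, -8.0], [-28.0, -7.0, -9.0], [-26.0, -11.0, -8.0], [-25.0, -15.0, -9.0]] ,
 "dr": [[0.0, 0.0, -8.0], [0.0, 0.0, -8.0], [0.0, 0.0, -8.0], [0.0, 0.0, -8.0], [0.0, 0.0, -8.0]] , "grip": [40, 40, 40, 40, 40] }
```

View pics/e1s.png

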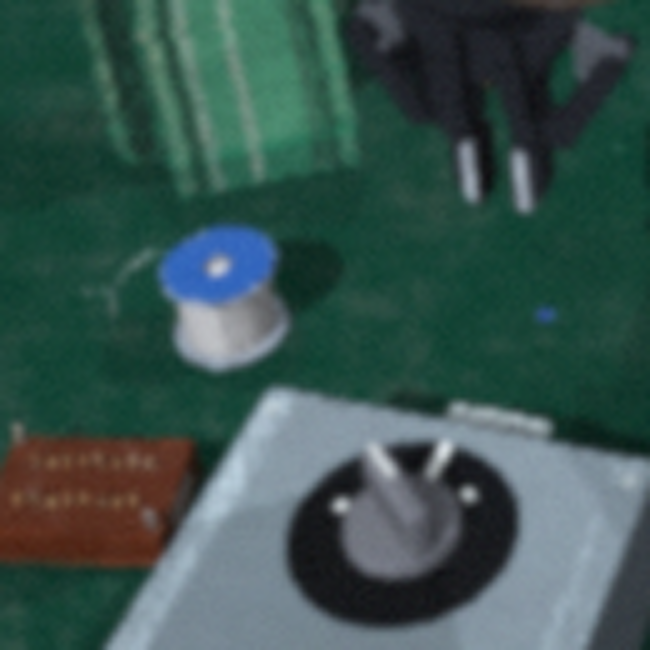

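View pics/e1.png

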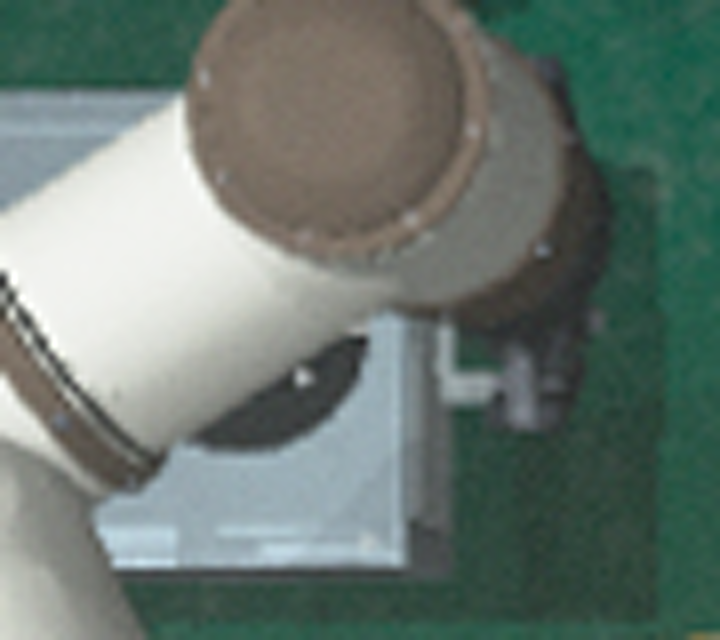

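Call:
{"op": "send_rows", "data": {
  "translation": [
    [-29,1,-8],
    [-29,-4,-8],
    [-28,-7,-9],
    [-26,-11,-8],
    [-25,-15,-9]
  ],
  "dr": [
    [0,0,-8],
    [0,0,-8],
    [0,0,-8],
    [0,0,-8],
    [0,0,-8]
  ],
  "grip": [40,40,40,40,40]
}}

```text
clock: 58.75
position: [611.6, 338.5, 190.5]
ee_rot: [0.904, -0.427, -0.0, 0.0]
contact_force: [-0.1, 0.2, -0.7]
gripper_width: 40.2
```

Run:
```python
from h import *
st()
crop("side","e2s",170,180,300,310,5)
for n in("side","side"):
    arm.get_image(n); r=arm.place_of("selector_grip",n); print(n,[(np.array(d["xyz"]),round(d["confidence"],2)) for d in r])
plan([(612,337,125,219,5)],40,.5)
```

```text
t 58.75 pos [611.6 338.5 190.5] rotm [[0.635, -0.773, -0.0], [-0.773, -0.635, -0.0], [-0.0, 0.0, -1.0]] F [-0.1  0.2 -0.7] w 40.154251233930786
side [(array([615.3, 337.3, 106.7]), 0.85)]
side [(array([611.7, 337.5, 105.9]), 0.75)]
t 59.0 pos [611.4 337.3 189.9] yaw -140.9 w 39.9 F [0.2 0.2 0.5]
{"translation": [[0.0, 0.0, 13.0], [0.0, 0.0, 13.0], [0.0, 0.0, 13.0], [0.5, 0.0, 13.0], [0.0, -0.5, 13.0]] ,
 "dr": [[0.0, 0.0, 0.0], [0.0, 0.0, 0.0], [0.0, 0.0, 0.0], [0.0, 0.0, 0.0], [0.0, 0.0, 0.0]] , "grip": [40, 40, 40, 40, 40] }
```

View pics/e2s.png

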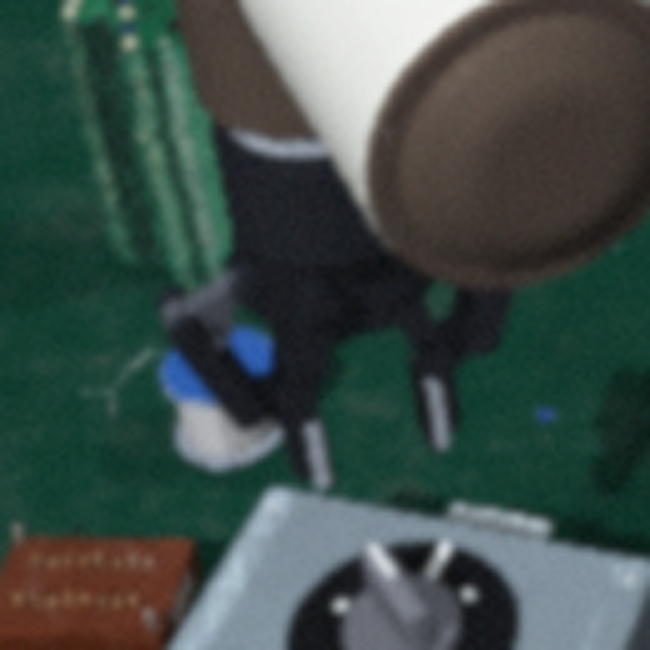

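Call:
{"op": "send_rows", "data": {
  "translation": [
    [0,0,25],
    [0,0,25],
    [0,0,20],
    [0,0,14],
    [0,0,7]
  ],
  "dr": [
    [0,0,0],
    [0,0,0],
    [0,0,0],
    [0,0,0],
    [0,0,0]
  ],
  "grip": [40,40,40,40,40]
}}

```text
clock: 59.62
position: [611.6, 336.8, 98.4]
ee_rot: [0.903, -0.43, -0.0, 0.001]
contact_force: [0.1, -0.0, 0.4]
gripper_width: 39.8
```

Call:
{"op": "send_rows", "data": {
  "translation": [
    [0,0,0],
    [0,0,0],
    [0,0,0],
    [0,0,0],
    [0,0,0]
  ],
  "dr": [
    [0,0,0],
    [0,0,0],
    [0,0,0],
    [0,0,0],
    [0,0,0]
  ],
  "grip": [32,24,18,10,5]
}}

```text
clock: 60.25
position: [613.2, 338.7, 100.6]
ee_rot: [0.903, -0.429, 0.001, -0.002]
contact_force: [3.2, 1.5, 1.4]
gripper_width: 10.7
```

Run:
```python
from h import *
st()
crop("side","e3s",190,200,290,300,6)
print(arm.read_state()["wrist_torque"])
```

```text
t 60.25 pos [613.2 338.7 100.6] rotm [[0.632, -0.775, 0.004], [-0.775, -0.632, 0.002], [0.001, -0.005, -1.0]] F [3.2 1.5 1.4] w 10.666025680541903
[ 0.6 -1.1  0.1]
```

View pics/e3s.png

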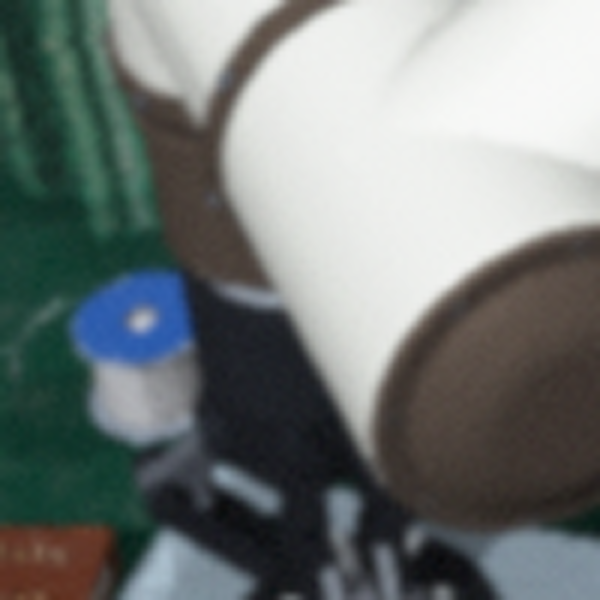

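Call:
{"op": "send_rows", "data": {
  "translation": [
    [0,0,0],
    [0,0,0],
    [0,0,0],
    [0,0,0],
    [0,0,0]
  ],
  "dr": [
    [0,0,6],
    [0,0,9],
    [0,0,10],
    [0,0,9],
    [0,0,6]
  ],
  "grip": [5,5,5,5,5]
}}

```text
clock: 60.92
position: [613.7, 338.9, 100.6]
ee_rot: [-0.701, 0.713, -0.001, 0.003]
contact_force: [6.5, 2.0, 0.8]
gripper_width: 10.5
```

Call:
{"op": "send_rows", "data": {
  "translation": [
    [0,0,0],
    [0,0,0],
    [0,0,0],
    [0,0,0],
    [0,0,-3]
  ],
  "dr": [
    [0,0,0],
    [0,0,0],
    [0,0,0],
    [0,0,0],
    [0,0,0]
  ],
  "grip": [5,12,20,40,40]
}}

```text
clock: 61.55
position: [610.9, 337.1, 101.5]
ee_rot: [-0.702, 0.713, 0.0, -0.001]
contact_force: [-0.0, -0.2, 0.6]
gripper_width: 40.0
```

Call:
{"op": "send_rows", "data": {
  "translation": [
    [0,0,-25],
    [0,0,-35],
    [0,0,-40],
    [40,0,-20],
    [60,0,0]
  ],
  "dr": [
    [0,0,0],
    [0,0,0],
    [0,0,0],
    [0,0,0],
    [0,0,0]
  ],
  "grip": [40,40,40,40,40]
}}

```text
clock: 62.18
position: [610.8, 238.2, 224.6]
ee_rot: [-0.703, 0.711, -0.001, 0.002]
contact_force: [-0.1, -0.1, -0.3]
gripper_width: 39.5
```

Call:
{"op": "send_rows", "data": {
  "translation": [
    [60,0,0],
    [60,0,0],
    [60,0,0],
    [60,0,0],
    [50,0,0]
  ],
  "dr": [
    [0,0,0],
    [0,0,0],
    [0,0,0],
    [0,0,0],
    [0,0,0]
  ],
  "grip": [40,40,40,40,40]
}}

```text
clock: 62.8
position: [605.1, -54.5, 222.6]
ee_rot: [-0.701, 0.713, 0.0, -0.0]
contact_force: [-0.4, -0.3, 0.3]
gripper_width: 40.1
```

Run:
```python
from h import *
st()
crop("side","f1s",170,200,300,330,5)
crop("top","f1",175,145,245,195,10)
arm.get_image("side");
import cv2
cv2.imwrite("pics/f1full.png",arm.get_image("side")[:,:,::-1])
cv2.imwrite("pics/f1top.png",arm.get_image("top")[:,:,::-1])
for t in["tray_hole","hook_grip","heat_tape_mid","tip_tin_mid"]:
 for n in("side","top"):
    arm.get_image(n); r=arm.place_of(t,n); print(n,t,[(np.array(d["xyz"]),round(d["confidence"],2)) for d in r])
```

```text
t 62.8 pos [605.1 -54.5 222.6] rotm [[-0.016, -1.0, -0.0], [-1.0, 0.016, 0.0], [0.0, 0.0, -1.0]] F [-0.4 -0.3  0.3] w 40.077795505751624
side tray_hole [(array([ 463.5, -375.5,   15.2]), 0.62), (array([612.3, 251.8,  40.5]), 0.5)]
top tray_hole [(array([609.2, 251.2,  42.3]), 0.63)]
side hook_grip [(array([ 454.3, -197.2,   63.9]), 0.49)]
top hook_grip [(array([ 451.7, -197.4,   68.9]), 0.62)]
side heat_tape_mid []
top heat_tape_mid []
side tip_tin_mid [(array([ 464.8, -373.3,   15.6]), 0.59)]
top tip_tin_mid [(array([ 468.4, -380.1,   13.7]), 0.68)]
```

View pics/f1s.png

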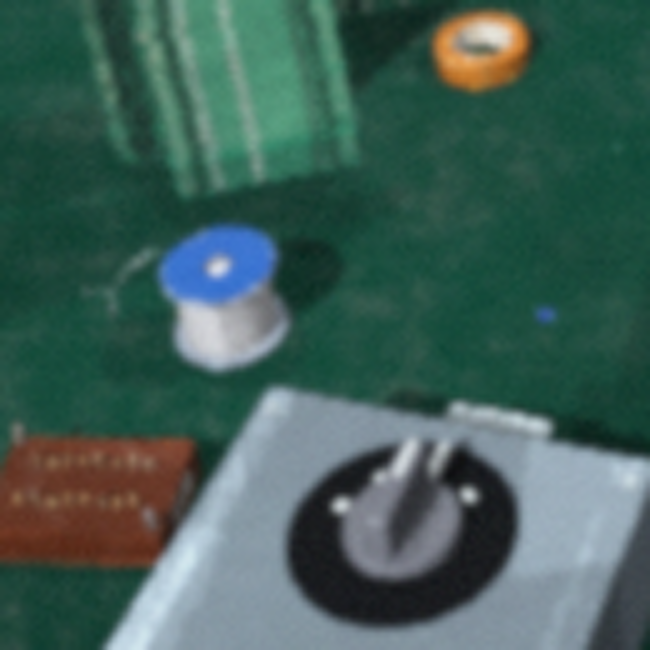

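View pics/f1.png

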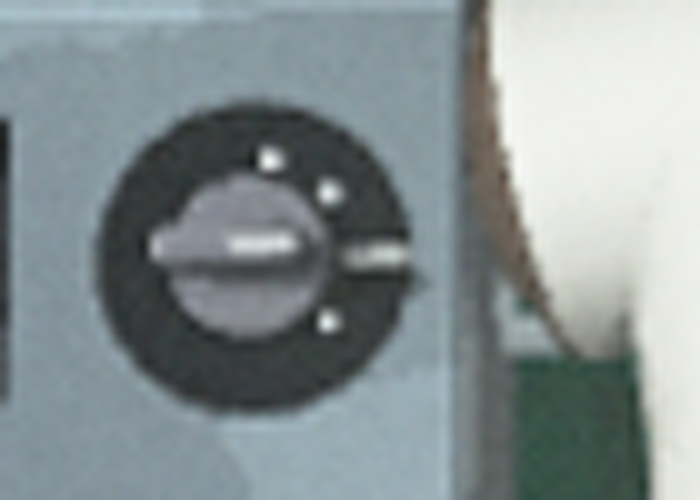

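View pics/f1full.png

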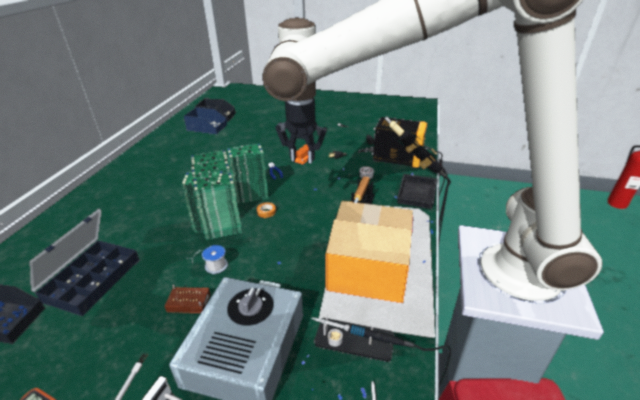

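View pics/f1top.png

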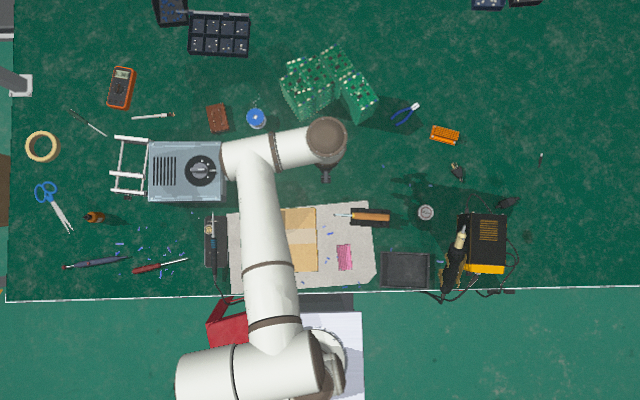

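Run:
```python
from h import *
st(); print(arm.job_done())
```

```text
t 63.85 pos [605.8 -52.3 222.3] rotm [[-0.015, -1.0, -0.0], [-1.0, 0.015, 0.0], [-0.0, 0.0, -1.0]] F [-0.3 -0.1  0.5] w 40.11541135245509
the job is handed in; nothing more can be done
None
```

I finished the whole sequence in order and handed the job in at about 64 s. No verdict was reported.

- **Tray out and hook back:** I drew the tray out with the hook until it met the stop, with its hole moving from about y = 252 mm to 47 mm. I then laid the hook back on its cradle. At the end the networks placed its handle within about 4 mm of its starting position.
- **Modules:** Three modules were present (1, 2 and 4); module_3 was not in the scene. Module 4 had shifted about 3 cm along the bench when I looked again after laying the hook back, so I picked it up from its new place. With the tray out, the pictures showed all three flat and inside the rims. The network heights were about 41–45 mm, and 43 mm was expected.
- **Tray home:** I pushed the tray in until the force rose from about 2 N to 8 N with the tool no longer moving. The hole then read y ≈ 250–253 mm, against about 252 mm at the start.
- **Selector:** I turned it last, by 40°. In the final top picture the pointer lines up with the long bar to within a few degrees.

**Not fully checked:**
- The modules are hidden inside the oven once the tray is closed, so I could not see them there. I pushed slowly and felt nothing unusual.
- The tape roll was missed by the network in the last check, but the pictures show it undisturbed. The tin read within about 8 mm of its starting place and looks unmoved.
- The top and side cameras disagreed by up to about 4 mm across the tray (up to about 8 mm for one reading of module 4), so I placed the modules with that margin in mind.

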